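# Sound the boiler with the depth gauge and present it for reading

## Task

Lift the red-handled depth gauge off its rest and slide its probe gently down the slanting brass guide tube of the copper boiler until the collar stops against the tube's mouth. Then draw it right out and hold it level with its tip over the middle of the white reading tile, 3 to 8 cm above it, touching nothing but the gripper. Finish while still holding it steady there: do not put it down, and leave the other things on the bench where they are.

Things in the scene. Friction and masses are not known exactly. Their poses are not given: they have to be found in the camera images.
- gauge_grip (a point): Centre of the depth gauge's square red handle (110 mm long, 16 x 16 mm thick), on the rod's axis. x axis along the rod towards the tip. At the start the gauge lies level in its rest, axis 70 mm above the bench, handle to the robot's right (-y), tip pointing to its left (+y) within about 25 degrees. The handle is free to grasp about its centre, with 54 mm of air below.
- gauge_stop (a point): Centre of the collar's face on the tip side, where the probe begins; it comes to rest on the tube's mouth. On the rod's axis, 67 mm from the handle's centre. Same axes as the gauge.
- gauge_tip (a point): Tip of the gauge's probe, on the axis, 95 mm beyond the collar's face and 162 mm from the handle's centre. Same axes as the gauge.
- tube_mouth (a point): Centre of the brass guide tube's open mouth, in its rim's plane, about 194 mm above the bench, fixed to the boiler. z axis points out of the tube along its axis, which rises 40 degrees above level and leans to the robot's right (-y) within 23 degrees. Bore 13 mm, 112 mm deep (the probe never bottoms); the last 14 mm flare to about 19 mm inside, 27 mm outside at the rim.
- boiler: Fixed copper drum 116 mm across and 200 mm long lying on dark feet, its axis 85 mm above the bench; origin on the bench under the drum's middle, x along the drum, the guide tube leaning to its -y side from the middle of its length. Two short brass stubs stand on top, up to 160 mm above the bench.
- rest: Fixed blue rest, base plate 190 x 50 x 8 mm, carrying the gauge at the start in two black upward-open forks, 10 mm deep with 2 mm free each side, up to 76 mm high: one under the handle's end (38 mm clear of the handle's centre), one under the probe 30 mm beyond the collar. Origin on the bench below, x along the gauge.
- tile: Fixed white square reading tile, 86 x 86 mm in a black 100 x 100 mm frame, 10 mm high. Origin on the bench under its middle, z up.
- tile_top (a point): Middle of the tile's white top face, 10 mm above the bench.
- gauge: The whole gauge, one straight loose piece of 0.10 to 0.17 kg: red handle 110 mm long, then a round brass collar 32 mm across and 12 thick, then a steel probe 8 mm across and 95 long with black rings, its tip bevelled over the last 6 mm. Origin: centre of the collar's face (as gauge_stop); x along the rod towards the tip.
- spray_can: Bystander, to be left alone: loose spray can, 52 mm across, 160 tall, blue label; origin at the middle of its underside.
- mug: Bystander, to be left alone: loose blue mug, 76 mm across, 90 tall; origin at the middle of its underside.
- screwdriver: Bystander, to be left alone: loose red-handled screwdriver lying flat, 200 mm long; origin at the middle of its underside.
- wrench: Bystander, to be left alone: loose steel wrench lying flat, 180 mm long; origin at the middle of its underside.
- fitting: Bystander, to be left alone: loose brass pipe fitting standing up, 32 mm across, 32 tall; origin at the middle of its underside.
- gasket: Bystander, to be left alone: loose black rubber ring lying flat, 60 mm across, 8 tall; origin at the middle of its underside.
- parts_bin: Bystander, to be left alone: loose orange open bin, 100 x 140 x 60 mm tall; origin at the middle of its underside.
Not all that is in view belongs to the job. What is shaped like the gauge but purple is not meant.

How it is judged:
By the outcome, as a careful person would: the job done as asked, in the order asked, and still so for the second after the job is handed in, while the arm keeps its last pose, push and grip.
It also fails if it takes over 48 s, if anything falls off the work surface, if the arm or the gripper's body presses on something with over 40 N, if the wrist force passes 120 N, or if a joint passes its speed limit or range.

## Robot

A 7-joint arm with a two-finger parallel gripper is mounted at the origin on the work surface. World frame = base frame: x ahead of the robot, y to its left, z up, the work surface at z = 0. Lengths are in m, angles in rad, forces in N, time in s.
With the tool pointing down it reaches from about 0.425 to 0.95 m from the base axis. Payload 4.7 kg.
Tool frame: the origin (TCP) lies on the centre line of the jaws, within the pads' length; the fingertips stand 17 mm ahead of it and the grasp point (between the pads) lies 2 mm behind it; z points along the fingers, y is the direction in which the jaws open and shut (so a half turn about z gives the same grasp; the last joint's range is limited). The gripper opens to 87 mm and grips with 3 to 60 N. Pads are 19 mm wide; open, the fingers measure 117 mm over their backs; the gripper's body (75 mm by 190 mm) begins 51 mm behind the grasp point.
Start: joints at [1.138, 0.469, -0.049, 1.532, 0.024, 1.141, -0.082], TCP at [0.265, -0.621, 0.24] pointing down, gripper open.
Joint ranges: [-2.59, 2.59], [-0.33, 1.99], [-1.39, 1.29], [0.1, 2.45], [-1.04, 4.18], [0.21, 1.99], [-2.66, 2.66]. Speed limits (rad/s): [2.57, 2.57, 3.14, 3.14, 3.14, 3.14, 3.14].

## Interface

Orientations are given as a rotation vector (axis times angle).
In Python, from cell import sense, grab_frame, camera_model, close_job gives the robot as it stands. The module is installed in compiled form; this text tells all that it offers.
- The arm moves only by the shell command python3 -m handwheel 'ROWS' [FORCE]. ROWS is JSON, a list of rows, each a list of 5 numbers: the finger opening in mm, from 0 to 87, then the shift along the tool's x, y, z in mm, then the turn about the tool's z in degrees. A call has exactly 5 rows; each row is the pose to reach, as a shift and turn from the pose measured when the call began, along the tool's axes at that moment; what a row does not reach only later rows make up. A row lasts 1/8 s, in which the tool goes at most 62.5 mm and 10.7 degrees, less where a joint would pass 70% of its speed; a pose out of reach is approached as far as the arm can. A call with a gripper value outside its range is refused whole. The fingers move at their own pace and stop on an object; FORCE is the grip in N (left out, the last holds). Time passes only in rows, so rows that repeat a pose let the fingers close, or fill a call up. It gives the time, the measured TCP pose, the force and the opening at its end, in the units of the state.
- sense(): the state, without advancing time (a new reading comes with each control period).
- grab_frame(name): name is "side" or "top" or "wrist"; returns the picture (384x512x3 uint8, red, green, blue); there is no depth.
- camera_model(name): a dict with "fx", "fy", "cx", "cy" (pixels), "camera_from_world" (4x4, takes a point from world to camera coordinates); the wrist camera has in their place "mount" (4x4, takes a point from camera to tool coordinates, whose origin is the TCP and whose axes are the flange's). Camera axes: x right, y up, looking along -z (the intrinsics and any distortion apply to the point x, -y, -z); pixel columns grow to the right and rows downward; lengths in m; the calibration is good to about 2 mm. A picture is of the moment at which its call begins: read the wrist's pose just before it. camera_model takes no time and is no camera call.
- close_job(): hands the job in, once; it reports no verdict.
The state is a dict: "time": time; "qpos": joint angles; "qd": joint speeds; "joint_efforts": joint torques, N m; "eef_pos": TCP position; "tool_rot": TCP orientation; "wrist_force": force on the tool from outside, world axes, zero at the start; "torque": the same for the moment, N m; "width": finger opening in m.
Only numpy, scipy, OpenCV 4.12 (cv2) and the standard library are available. Lean on these libraries where they do the work, as an engineer would, in place of code of your own. Each camera call takes 0.05 s, during which the arm holds its last target.

## Working session

There is one attempt and no reset: what is moved stays moved. The work goes in short steps, Python scripts to look and compute and a shell command to move; the robot and the scene stay as the last step left them, time stands still between calls to the robot, and variables do not carry over. Pictures are saved under pics/ and viewed, and the job is handed in when it is done.

```bash
ls; mkdir -p pics; python3 - <<'E'
from cell import *
import cv2,numpy as np
from scipy.spatial.transform import Rotation as R
s=sense()
for k,v in s.items(): print(k,np.round(v,4))
print(R.from_rotvec(s['tool_rot']).as_matrix().round(3))
for n in ['side','top','wrist']:
    im=grab_frame(n); cv2.imwrite(f'pics/{n}0.png',im[:,:,::-1]); m=camera_model(n)
    print(n,{k:np.round(v,4).tolist() for k,v in m.items()})
E
```

```text
pics
time 0.0
qpos [ 1.1381  0.4695 -0.0486  1.5337  0.0241  1.141  -0.0823]
qd [ 0.0002 -0.0002  0.0004  0.0006  0.0014 -0.0007 -0.0001]
joint_efforts [-2.00000e-04 -5.07983e+01 -8.07000e-02 -2.36161e+01 -6.14000e-02
  3.77000e-02  2.00000e-04]
eef_pos [ 0.265  -0.6202  0.2385]
tool_rot [-3.0759e+00 -6.2970e-01  8.0000e-04]
wrist_force [ 0.2996  0.0158 -0.0013]
torque [ 0.0202  0.03   -0.0014]
width 0.0874
[[ 0.92   0.393 -0.001]
 [ 0.393 -0.92   0.002]
 [-0.    -0.002 -1.   ]]
side {'fx': 400.737, 'fy': 400.737, 'cx': 255.4552, 'cy': 183.8656, 'camera_from_world': [[-0.8068, -0.5908, -0.0078, 0.3921], [0.414, -0.5747, 0.7059, -0.3818], [-0.4216, 0.5662, 0.7083, -0.944], [0.0, 0.0, 0.0, 1.0]]}
top {'fx': 413.5407, 'fy': 413.5407, 'cx': 254.4651, 'cy': 189.9892, 'camera_from_world': [[0.0018, -1.0, -0.0006, -0.0605], [0.997, 0.0018, 0.077, -0.5303], [-0.077, -0.0008, 0.997, -1.491], [0.0, 0.0, 0.0, 1.0]]}
wrist {'fx': 323.7896, 'fy': 323.7896, 'cx': 255.2923, 'cy': 187.8875, 'mount': [[0.0001, 0.9527, 0.3039, 0.0839], [1.0, -0.0003, 0.0008, -0.0], [0.0008, 0.3039, -0.9527, -0.1451], [0.0, 0.0, 0.0, 1.0]]}
```

View pics/top0.png

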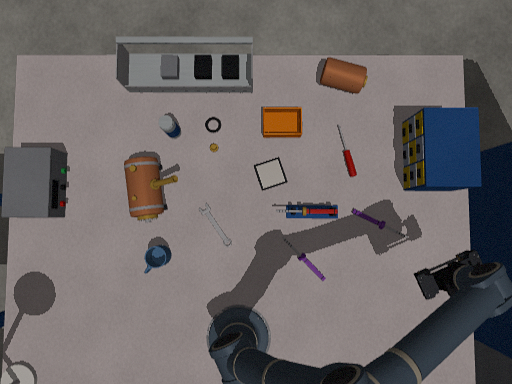

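View pics/side0.png

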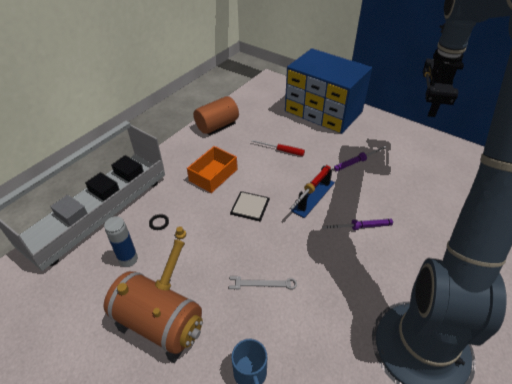

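View pics/wrist0.png

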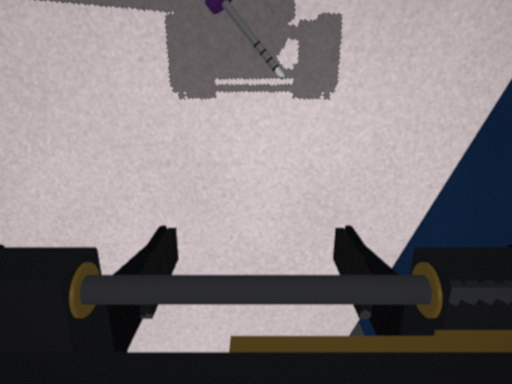

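The red gauge on the blue rest is in the top view at about (312,210). In the side view it is at about (315,185). Look-alikes in the top view are purple rods at (380,222) and (305,258), and the red screwdriver at (347,160). I choose the red handle on the blue rest and check it in a close crop.

```bash
cat > h.py <<'E'
from cell import *
import cv2,numpy as np
from scipy.spatial.transform import Rotation as R
def cam(n,s=None):
    m=camera_model(n)
    if n=='wrist':
        T=np.eye(4);T[:3,:3]=R.from_rotvec(s['tool_rot']).as_matrix();T[:3,3]=s['eef_pos']
        M=np.linalg.inv(T@m['mount'])
    else: M=np.array(m['camera_from_world'])
    K=np.array([[m['fx'],0,m['cx']],[0,m['fy'],m['cy']],[0,0,1]])
    D=np.diag([1,-1,-1,1.])@M
    return K,D
def proj(c,p):
    K,D=c; p=np.atleast_2d(p); q=(D[:3,:3]@p.T+D[:3,3:]); q=K@q; return (q[:2]/q[2]).T
def ray(c,uv):
    K,D=c; d=np.linalg.inv(K)@np.array([uv[0],uv[1],1.]); Rw=D[:3,:3].T
    return -Rw@D[:3,3], Rw@d/np.linalg.norm(d)
def onz(c,uv,z):
    o,d=ray(c,uv); return o+d*(z-o[2])/d[2]
def tri(pairs):
    A=np.zeros((3,3));b=np.zeros(3)
    for c,uv in pairs:
        o,d=ray(c,uv);P=np.eye(3)-np.outer(d,d);A+=P;b+=P@o
    x=np.linalg.solve(A,b); return x,[np.linalg.norm(proj(c,x)[0]-uv) for c,uv in pairs]
def crop(im,x0,x1,y0,y1,f,name,grid=10):
    """saves enlarged crop (rgb im) with ticks"""
    c=cv2.resize(im[y0:y1,x0:x1],None,fx=f,fy=f,interpolation=cv2.INTER_CUBIC)[:,:,::-1].copy()
    for x in range((x0+grid-1)//grid*grid,x1,grid):
        X=int((x-x0+.5)*f);cv2.line(c,(X,0),(X,6),(0,255,0),1);cv2.putText(c,str(x),(X+2,10),0,.35,(0,200,0),1)
    for y in range((y0+grid-1)//grid*grid,y1,grid):
        Y=int((y-y0+.5)*f);cv2.line(c,(0,Y),(6,Y),(0,255,0),1);cv2.putText(c,str(y),(8,Y+4),0,.35,(0,200,0),1)
    cv2.imwrite('pics/'+name,c)
E
python3 - <<'E'
from h import *
t=cv2.imread('pics/top0.png')[:,:,::-1];s=cv2.imread('pics/side0.png')[:,:,::-1]
crop(t,240,345,155,225,7,'tg.png');crop(s,225,345,155,230,6,'sg.png')
crop(t,115,195,140,230,6,'tb.png');crop(s,100,210,220,320,6,'sb.png')
E
```

```text
(no output)
```

View pics/tg.png

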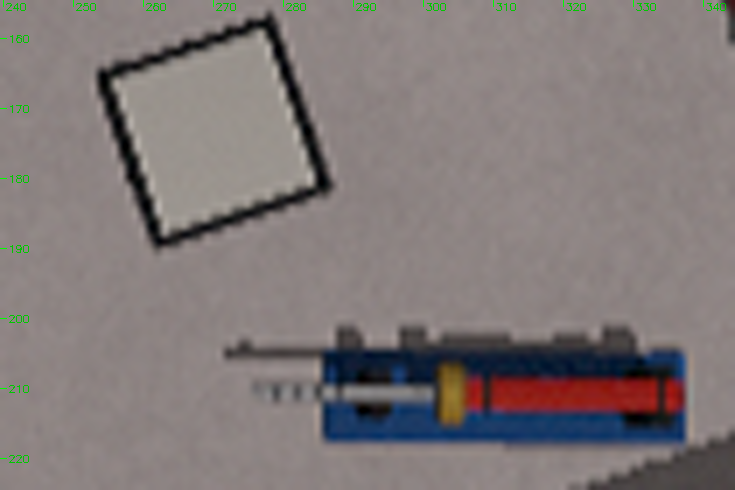

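View pics/sg.png

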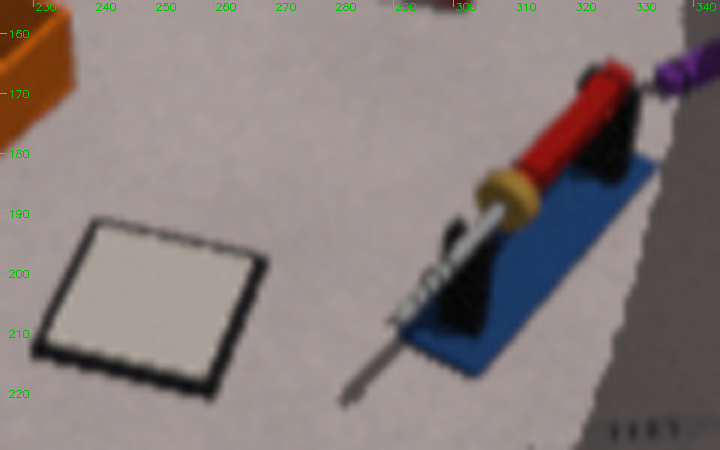

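View pics/tb.png

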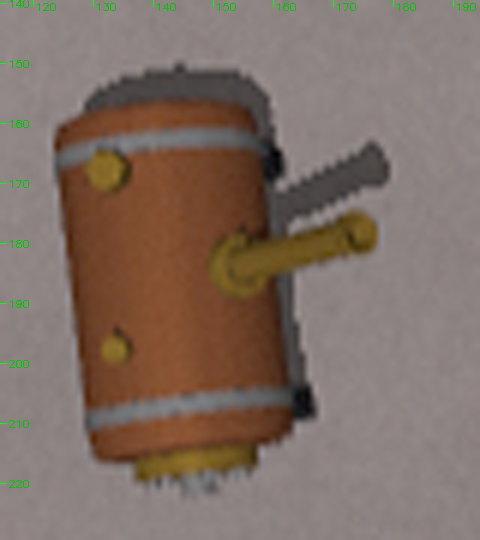

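View pics/sb.png

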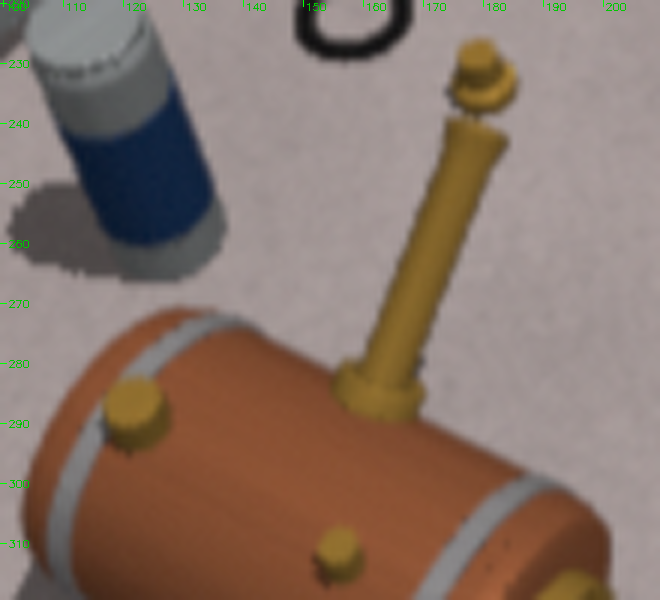

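```bash
python3 - <<'E'
from h import *
t=cam('top');s=cam('side');np.set_printoptions(precision=4,suppress=True)
for n,a,b in [('tip',(274.5,210),(290,208.5)),('end',(335.5,210.8),(325.5,166)),('collar',(302.3,210.4),(306.5,187.5)),('mouth',(174.3,177.7),(174.2,241)),('boss',(152.5,182.8),(160.5,285))]:
    print(n,onz(t,a,.07),onz(s,b,.07),tri([(t,a),(s,b)]))
for n,a,b in [('t1',(253,164.5),(241,191)),('t2',(277.5,157.5),(268,198)),('t3',(285,181),(258.5,220)),('t4',(260.5,189),(230.5,213.5))]:
    print(n,onz(t,a,.01),onz(s,b,.01),tri([(t,a),(s,b)]))
E
```

```text
tip [ 0.456  -0.1302  0.07  ] [ 0.4546 -0.1271  0.07  ] (array([ 0.4563, -0.1304,  0.0658]), [np.float64(0.04917885413533076), np.float64(0.05993435481496548)])
end [ 0.4536 -0.345   0.07  ] [ 0.4606 -0.3463  0.07  ] (array([ 0.456 , -0.3427,  0.0749]), [np.float64(0.8156042663968295), np.float64(0.9030057988394445)])
collar [ 0.4548 -0.2281  0.07  ] [ 0.46   -0.2279  0.07  ] (array([ 0.4568, -0.2267,  0.0726]), [np.float64(0.67349344191078), np.float64(0.7843571603658543)])
mouth [0.5697 0.2246 0.07  ] [0.6442 0.1534 0.07  ] (array([0.5611, 0.2047, 0.1902]), [np.float64(1.6953400172320128), np.float64(2.392829302464679)])
boss [0.5514 0.3014 0.07  ] [0.577  0.2698 0.07  ] (array([0.5459, 0.2875, 0.1249]), [np.float64(0.14089941538695605), np.float64(0.2100908776276904)])
t1 [ 0.6257 -0.0539  0.01  ] [ 0.6493 -0.1443  0.01  ] (array([ 0.5993, -0.062 ,  0.1124]), [np.float64(4.130472671737647), np.float64(4.946402993820767)])
t2 [ 0.652  -0.1446  0.01  ] [ 0.5611 -0.17    0.01  ] (array([ 0.613 , -0.1659, -0.0064]), [np.float64(12.31818007927671), np.float64(14.167125633082904)])
t3 [ 0.5646 -0.172   0.01  ] [ 0.5325 -0.0792  0.01  ] (array([ 0.5879, -0.1754, -0.1239]), [np.float64(2.9646328580629993), np.float64(3.457316734974787)])
t4 [ 0.5349 -0.0817  0.01  ] [ 0.617  -0.0499  0.01  ] (array([ 0.5653, -0.0552,  0.0404]), [np.float64(11.611413226648539), np.float64(14.215735528114207)])
```

```bash
python3 -m handwheel '[[87,45,-34,0,-10],[87,90,-68,0,-20],[87,140,-102,0,-30],[87,190,-140,0,-40],[87,240,-179,0,-50]]' 3; python3 - <<'E'
from h import *
s=sense();M=R.from_rotvec(s['tool_rot']).as_matrix();print(M.round(3),s['eef_pos'],s['qpos'].round(2) if hasattr(s['qpos'],'round') else s['qpos'])
d=np.array([.4565,-.291,.22])-s['eef_pos'];print('shift',(M.T@d*1000).round(1),'turn',90-np.degrees(np.arctan2(M[1,0],M[0,0])))
E
```

```text
time: 0.78
eef_pos: [0.4155, -0.3606, 0.2389]
tool_rot: [-2.517, -1.878, -0.0]
wrist_force: [0.1, -0.2, 0.7]
width: 0.0868
[[ 0.285  0.959 -0.001]
 [ 0.959 -0.285  0.001]
 [ 0.001 -0.001 -1.   ]] [ 0.41550313 -0.36057522  0.23891921] [ 0.91  0.29 -0.33  1.82  0.11  1.05  0.25]
shift [78.3 19.5 19. ] turn 16.54091284772143
```

```bash
python3 -m handwheel '[[87,40,10,10,-9],[87,78,19.5,19,-16.5],[87,78,19.5,19,-16.5],[87,78,19.5,19,-16.5],[87,78,19.5,19,-16.5]]'; python3 - <<'E'
from h import *
s=sense();print(s['qpos'],s['eef_pos'],R.from_rotvec(s['tool_rot']).as_matrix().round(3)); im=grab_frame('wrist');cv2.imwrite('pics/w1.png',im[:,:,::-1])
c=cam('wrist',s)
for p in [[.4565,-.291,.07],[.4565,-.129,.07],[.4565,-.346,.07]]: print(proj(c,p))
crop(im,0,512,0,384,1.5,'w1c.png',20)
E
```

```text
time: 1.4
eef_pos: [0.4558, -0.2928, 0.2201]
tool_rot: [-2.225, -2.217, 0.0]
wrist_force: [0.5, -0.4, 0.3]
width: 0.0869
[ 0.83534118  0.30302582 -0.41899987  1.85468133  0.14316359  1.01423862
  0.35364188] [ 0.45575767 -0.29281532  0.22006533] [[ 0.004  1.    -0.001]
 [ 1.    -0.004  0.001]
 [ 0.001 -0.001 -1.   ]]
[[256.4037801  176.18869358]]
[[255.88302254 -20.40228937]]
[[256.54461511 229.35526091]]
```

View pics/w1c.png

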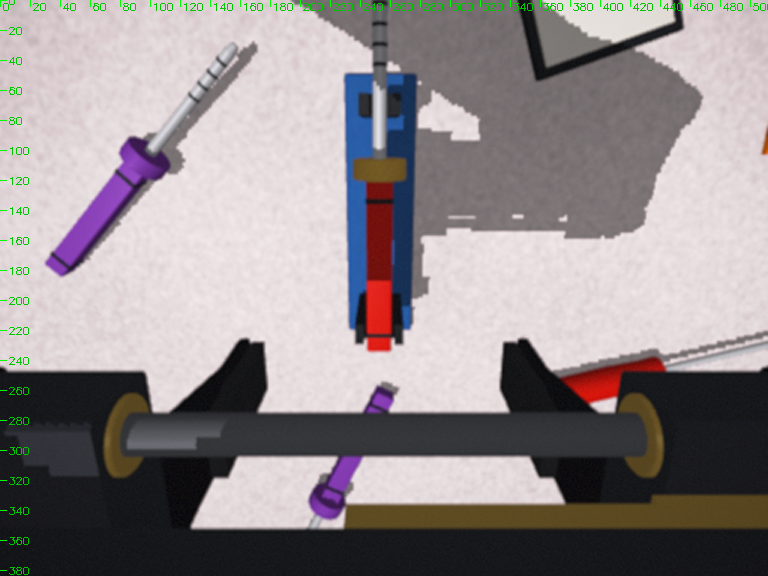

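```bash
python3 - <<'E'
from h import *
s=sense();c=cam('wrist',s)
for n,u,z in [('end',(252.7,233),.078),('colfront',(253,104.5),.07),('colback edge',(252.8,120.5),.078),('probe top',(252.7,25),.074),('handle mid',(252.5,180),.078)]: print(n,onz(c,(u[0]-.5,u[1]-.5),z))
E
```

```text
end [ 0.45231425 -0.34551149  0.078     ]
colfront [ 0.45326749 -0.22467486  0.07      ]
colback edge [ 0.45308536 -0.23778029  0.078     ]
probe top [ 0.45344111 -0.16176087  0.074     ]
handle mid [ 0.45247039 -0.2918201   0.078     ]
```

```bash
python3 -m handwheel '[[87,2,-2,50,0],[87,2,-2,100,0],[87,2,-2,140,0],[87,2,-2,152,0],[87,2,-2,152,0]]' 20;python3 -m handwheel '[[40,0,0,0,0],[10,0,0,0,0],[8,0,0,0,0],[8,0,0,0,0],[8,0,0,0,0]]' 20; python3 - <<'E'
from h import *
s=sense(); im=grab_frame('wrist');crop(im,0,512,0,384,1.5,'w2c.png',20);print(s['eef_pos'],s['wrist_force'],s['width'])
E
```

```text
time: 2.08
eef_pos: [0.4537, -0.2911, 0.0682]
tool_rot: [-2.225, -2.216, 0.0]
wrist_force: [-1.3, 0.4, -0.1]
width: 0.0868
time: 2.7
eef_pos: [0.4538, -0.2911, 0.0683]
tool_rot: [-2.226, -2.216, 0.0]
wrist_force: [-0.2, -0.4, -1.2]
width: 0.0446
[ 0.45376967 -0.29108467  0.06831847] [-0.22397516 -0.37270121 -1.17329679] 0.04464064054532014
```

View pics/w2c.png

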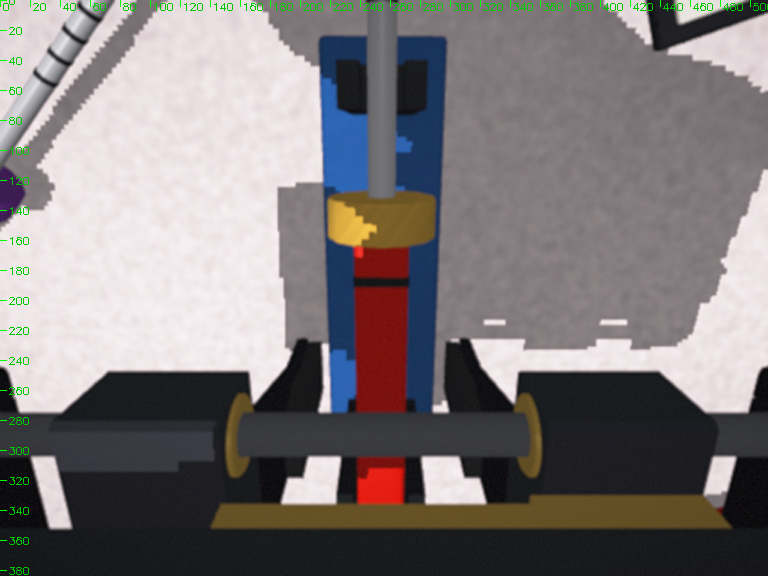

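```bash
python3 -m handwheel '[[8,0,0,0,0],[8,0,0,0,0],[8,0,0,0,0],[8,0,0,0,0],[8,0,0,0,0]]' 20; python3 -m handwheel '[[8,0,0,-10,0],[8,0,0,-30,0],[8,0,0,-60,0],[8,0,0,-100,0],[8,0,0,-150,0]]' ; python3 - <<'E'
from h import *
s=sense(); im=grab_frame('wrist');crop(im,0,512,0,384,1.5,'w3c.png',20);print(s['eef_pos'],s['wrist_force'],s['width'])
im=grab_frame('side');crop(im,240,370,110,220,6,'s3.png')
E
```

```text
time: 3.38
eef_pos: [0.4537, -0.291, 0.0682]
tool_rot: [-2.225, -2.216, 0.0]
wrist_force: [0.3, -0.5, -0.6]
width: 0.0158
time: 4.0
eef_pos: [0.4531, -0.2907, 0.2193]
tool_rot: [-2.224, -2.215, 0.001]
wrist_force: [0.7, 0.1, -1.2]
width: 0.0158
[ 0.45306793 -0.29074336  0.21926561] [ 0.72895709  0.13596318 -1.15036924] 0.015781119612100124
```

View pics/w3c.png

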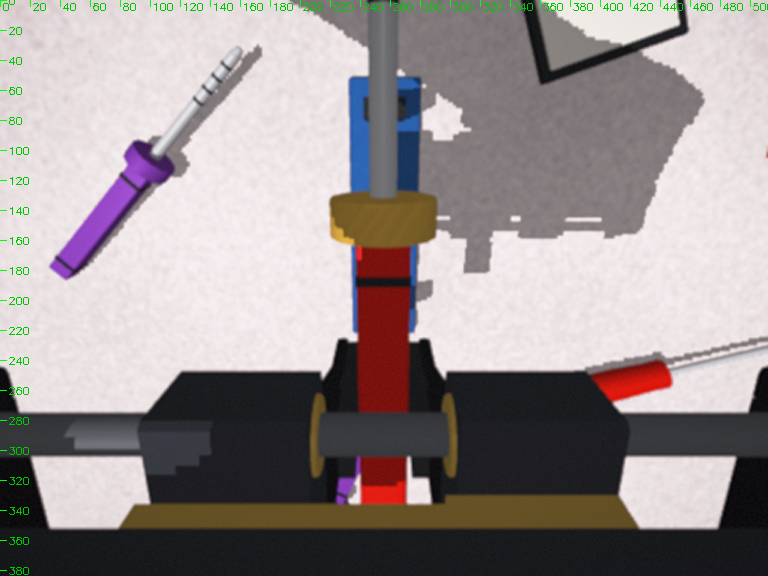

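View pics/s3.png

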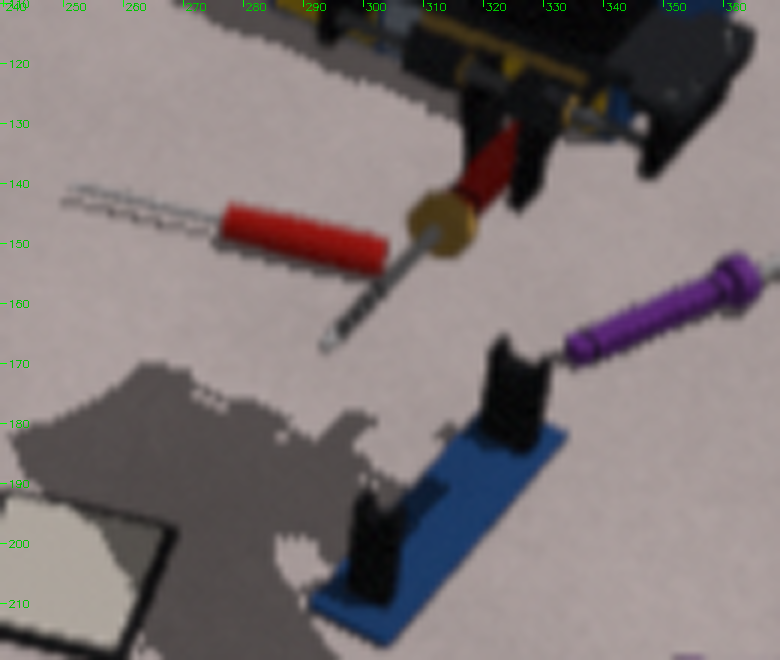

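```bash
python3 -m handwheel '[[8,0,0,0,0],[8,0,0,0,0],[8,0,0,0,0],[8,0,0,0,0],[8,0,0,0,0]]' 3; python3 - <<'E'
from h import *
s=sense(); im=grab_frame('wrist');crop(im,150,350,0,384,1.5,'w4c.png',20);print(s['eef_pos'],s['wrist_force'],s['torque'],s['width'])
E
```

```text
time: 4.72
eef_pos: [0.4569, -0.2923, 0.2239]
tool_rot: [2.22, 2.21, 0.004]
wrist_force: [0.2, -0.7, -1.6]
width: 0.016
[ 0.45694725 -0.29225834  0.22386572] [ 0.23716931 -0.69029371 -1.59070471] [-0.02622864 -0.1189295   0.00803209] 0.01598724455204097
```

View pics/w4c.png

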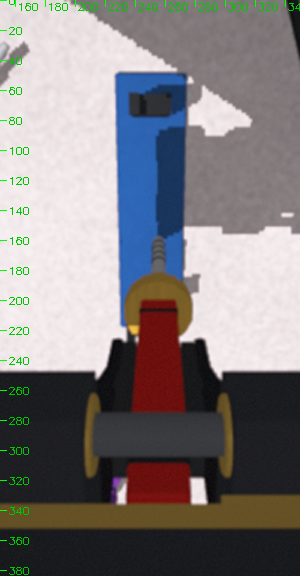

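```bash
cat >> h.py <<'E'
def gaugept(s,th,d,off=0):
    """world point at distance d along gauge from grip-aligned handle centre; th tip-down deg; off: handle centre shift along axis from pads"""
    M=R.from_rotvec(s['tool_rot']).as_matrix();t=np.radians(th);L=(d+off)/1000
    return np.array(s['eef_pos'])+M@np.array([L*np.cos(t),0,-.002+L*np.sin(t)])
E
python3 - <<'E'
from h import *
s=sense();c=cam('wrist',s)
for th in range(30,90,5): print(th,proj(c,[gaugept(s,th,162),gaugept(s,th,67),gaugept(s,th,55)]).round(0).tolist())
im=grab_frame('side');crop(im,240,370,110,220,6,'s4.png')
cs=cam('side')
for th in range(40,90,10): print(th,proj(cs,[gaugept(s,th,162),gaugept(s,th,67)]).round(1).tolist())
E
```

```text
30 [[256.0, -12.0], [256.0, 135.0], [256.0, 156.0]]
35 [[256.0, 6.0], [256.0, 139.0], [256.0, 159.0]]
40 [[256.0, 24.0], [256.0, 144.0], [256.0, 163.0]]
45 [[256.0, 41.0], [256.0, 150.0], [256.0, 167.0]]
50 [[256.0, 57.0], [256.0, 155.0], [256.0, 171.0]]
55 [[256.0, 73.0], [256.0, 161.0], [256.0, 176.0]]
60 [[256.0, 89.0], [256.0, 168.0], [256.0, 181.0]]
65 [[256.0, 104.0], [256.0, 175.0], [256.0, 187.0]]
70 [[256.0, 118.0], [256.0, 182.0], [256.0, 193.0]]
75 [[256.0, 133.0], [256.0, 189.0], [256.0, 199.0]]
80 [[256.0, 147.0], [256.0, 196.0], [256.0, 205.0]]
85 [[256.0, 161.0], [256.0, 204.0], [256.0, 212.0]]
40 [[297.7, 187.2], [312.9, 157.5]]
50 [[300.9, 187.9], [314.1, 158.1]]
60 [[304.6, 187.2], [315.5, 158.1]]
70 [[308.7, 185.0], [317.2, 157.4]]
80 [[313.0, 181.6], [319.0, 156.1]]
```

View pics/s4.png

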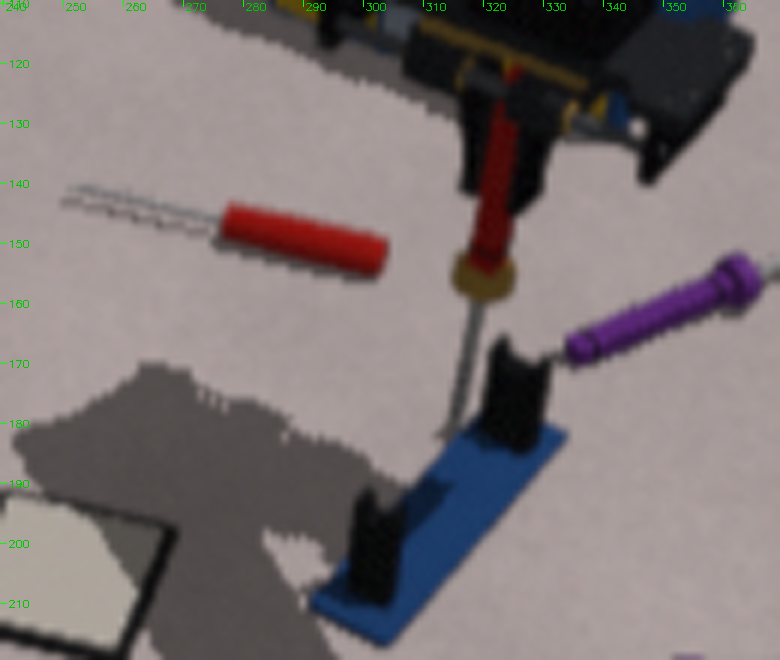

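```bash
python3 -m handwheel '[[8,0,0,0,0],[8,0,0,-20,0],[8,20,0,-50,0],[8,60,0,-60,0],[8,110,0,-60,0]]' 20;python3 -m handwheel '[[8,50,0,0,0],[8,100,0,0,0],[8,150,0,0,0],[8,175,0,20,0],[8,175,0,50,0]]'; python3 - <<'E'
from h import *
s=sense();c=cam('wrist',s); im=grab_frame('wrist');crop(im,0,512,0,384,1.5,'w5c.png',20);print(s['eef_pos'],s['wrist_force'],s['torque'],s['width'])
for th in range(75,96,5): print(th,proj(c,[gaugept(s,th,162),gaugept(s,th,67),gaugept(s,th,55)]).round(0).tolist())
E
```

```text
time: 5.45
eef_pos: [0.4576, -0.1818, 0.2847]
tool_rot: [2.22, 2.205, 0.006]
wrist_force: [1.0, 0.7, -2.0]
width: 0.016
time: 6.08
eef_pos: [0.46, -0.0043, 0.2343]
tool_rot: [2.213, 2.209, 0.01]
wrist_force: [-0.1, -1.0, -1.5]
width: 0.0159
[ 0.46002314 -0.00433554  0.2342792 ] [-0.08497891 -0.96501105 -1.45315711] [-0.09986882 -0.10325826 -0.07339064] 0.01592064484720895
75 [[256.0, 133.0], [256.0, 189.0], [256.0, 199.0]]
80 [[256.0, 147.0], [256.0, 196.0], [256.0, 205.0]]
85 [[256.0, 161.0], [256.0, 204.0], [256.0, 212.0]]
90 [[256.0, 175.0], [256.0, 211.0], [256.0, 218.0]]
95 [[256.0, 189.0], [256.0, 219.0], [256.0, 225.0]]
```

View pics/w5c.png

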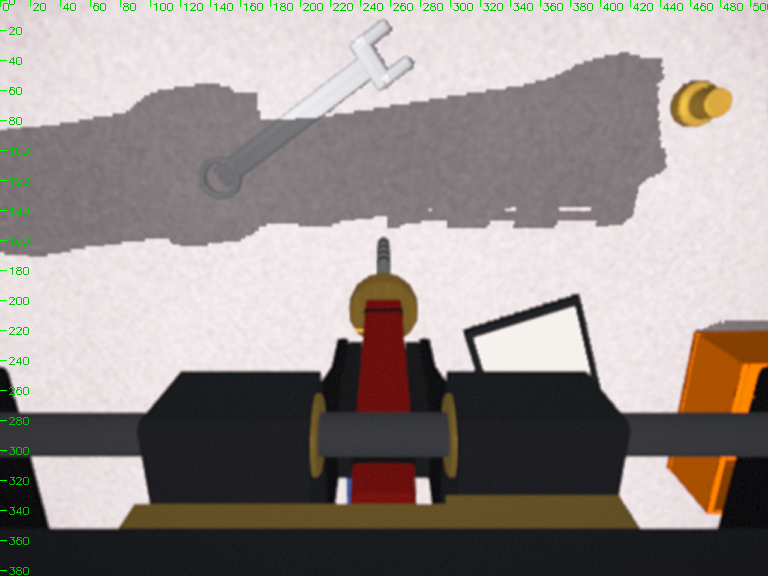

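```bash
python3 -m handwheel '[[8,0,0,40,0],[8,0,0,70,0],[8,-10,0,76,0],[8,-25,0,80,0],[8,-40,0,84,0]]' 15; python3 - <<'E'
from h import *
s=sense();c=cam('wrist',s); im=grab_frame('wrist');crop(im,150,370,0,384,1.5,'w6c.png',20);print(s['eef_pos'],s['wrist_force'],s['torque'],s['width'])
for th in range(60,96,5): print(th,proj(c,[gaugept(s,th,162),gaugept(s,th,67),gaugept(s,th,55)]).round(0).tolist(),gaugept(s,th,162))
E
```

```text
time: 6.75
eef_pos: [0.4574, -0.047, 0.1469]
tool_rot: [2.22, 2.211, -0.0]
wrist_force: [-1.4, 0.9, 0.7]
width: 0.0161
[ 0.45735203 -0.04703983  0.1468556 ] [-1.38700548  0.94239616  0.6841986 ] [0.49865563 0.30492362 0.06318278] 0.016050819225847356
60 [[256.0, 89.0], [256.0, 168.0], [256.0, 181.0]] [0.45844051 0.03313169 0.00808184]
65 [[256.0, 104.0], [256.0, 175.0], [256.0, 187.0]] [0.45842587 0.02055718 0.00163093]
70 [[256.0, 118.0], [256.0, 182.0], [256.0, 193.0]] [ 0.45840297  0.0074683  -0.0036995 ]
75 [[256.0, 133.0], [256.0, 189.0], [256.0, 199.0]] [ 0.45837199 -0.00603532 -0.00786889]
80 [[256.0, 147.0], [256.0, 196.0], [256.0, 205.0]] [ 0.45833316 -0.01985092 -0.01084552]
85 [[256.0, 161.0], [256.0, 204.0], [256.0, 212.0]] [ 0.45828679 -0.03387336 -0.01260673]
90 [[256.0, 175.0], [256.0, 211.0], [256.0, 218.0]] [ 0.45823321 -0.04799591 -0.01313911]
95 [[256.0, 189.0], [256.0, 219.0], [256.0, 225.0]] [ 0.45817285 -0.06211109 -0.01243862]
```

View pics/w6c.png

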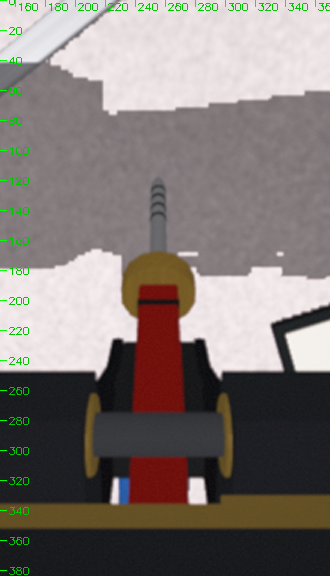

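```bash
python3 -m handwheel '[[8,-24,0,9,0],[8,-47,0,25,0],[8,-57,0,34,0],[8,-67,0,44,0],[8,-67,0,44,0]]' 15; python3 - <<'E'
from h import *
s=sense();c=cam('wrist',s); im=grab_frame('wrist');crop(im,150,370,0,384,1.5,'w7c.png',20);print(s['eef_pos'],s['wrist_force'],s['torque'],s['width'])
for th in range(30,66,5): print(th,proj(c,[gaugept(s,th,162),gaugept(s,th,67),gaugept(s,th,55)]).round(0).tolist(),gaugept(s,th,162))
E
```

```text
time: 7.42
eef_pos: [0.4565, -0.1167, 0.1016]
tool_rot: [2.225, 2.208, -0.002]
wrist_force: [0.2, -0.1, -1.7]
width: 0.0161
[ 0.45648186 -0.11674446  0.10163187] [ 0.22794645 -0.05403538 -1.67398658] [-0.03811635 -0.1624577  -0.05305978] 0.01611652158528952
30 [[256.0, -12.0], [256.0, 135.0], [256.0, 156.0]] [0.45788764 0.02308323 0.02181808]
35 [[256.0, 6.0], [256.0, 139.0], [256.0, 159.0]] [0.45787126 0.01542047 0.00994313]
40 [[256.0, 24.0], [256.0, 144.0], [256.0, 163.0]] [ 0.45784424  0.00675194 -0.00121879]
45 [[256.0, 41.0], [256.0, 150.0], [256.0, 167.0]] [ 0.4578068  -0.00285639 -0.01158274]
50 [[256.0, 57.0], [256.0, 155.0], [256.0, 171.0]] [ 0.45775922 -0.01333138 -0.02106983]
55 [[256.0, 73.0], [256.0, 161.0], [256.0, 176.0]] [ 0.45770187 -0.02459332 -0.02960787]
60 [[256.0, 89.0], [256.0, 168.0], [256.0, 181.0]] [ 0.45763517 -0.0365565  -0.03713188]
65 [[256.0, 104.0], [256.0, 175.0], [256.0, 187.0]] [ 0.45755964 -0.04912987 -0.04358458]
```

View pics/w7c.png

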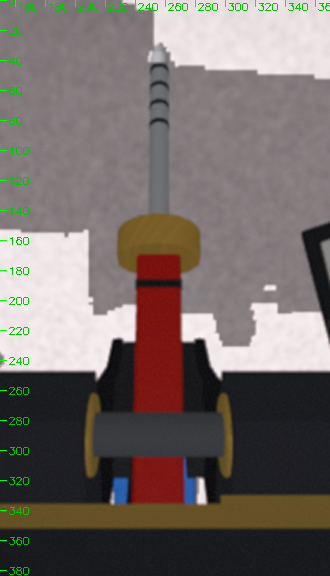

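```bash
python3 -m handwheel '[[8,0,0,-40,0],[8,0,0,-100,0],[8,20,10,-155,0],[8,50,25,-205,-2],[8,85,40,-250,-5]]' 25; python3 -m handwheel '[[8,50,15,-20,-1],[8,100,35,-38,-3],[8,128,40,-38,-3],[8,128,40,-38,-3],[8,128,40,-38,-3]]'; python3 - <<'E'
from h import *
s=sense();c=cam('wrist',s); im=grab_frame('wrist');cv2.imwrite('pics/w8.png',im[:,:,::-1]);crop(im,0,512,0,384,1.5,'w8c.png',20);print(s['time'],s['eef_pos'],s['wrist_force'],s['torque'],s['width'])
print(proj(c,[.561,.205,.19]))
E
```

```text
time: 8.1
eef_pos: [0.4956, -0.0276, 0.3533]
tool_rot: [2.122, 2.307, -0.003]
wrist_force: [1.2, -0.8, -2.1]
width: 0.016
time: 8.72
eef_pos: [0.524, 0.1034, 0.39]
tool_rot: [2.06, 2.363, -0.006]
wrist_force: [-0.9, -0.3, -2.4]
width: 0.0157
8.725 [0.52395742 0.10338983 0.38995101] [-0.89992054 -0.32153616 -2.42874866] [-0.06800225 -0.11481101  0.01803472] 0.01570916375085553
[[305.68018982  71.27849222]]
```

View pics/w8c.png

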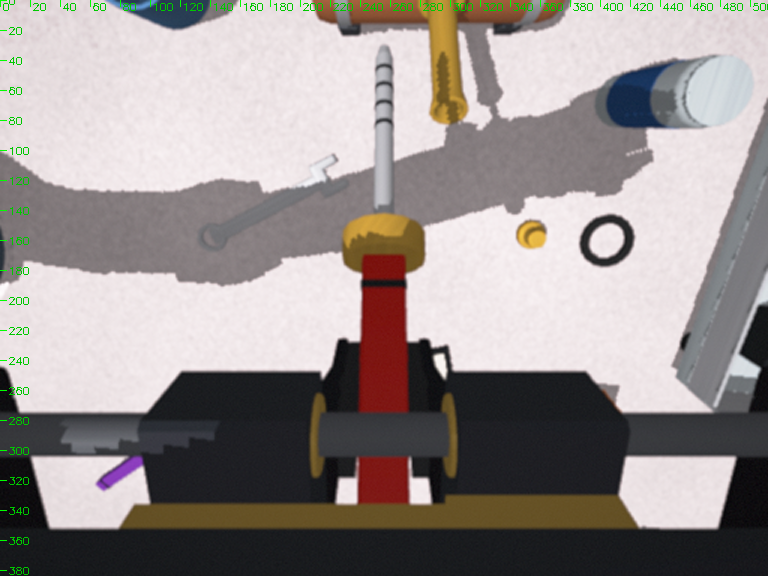

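```bash
python3 - <<'E'
from h import *
im=cv2.imread('pics/w8.png')[:,:,::-1]
crop(im,255,345,0,90,6.5,'w8z.png')
E
```

```text
(no output)
```

View pics/w8z.png

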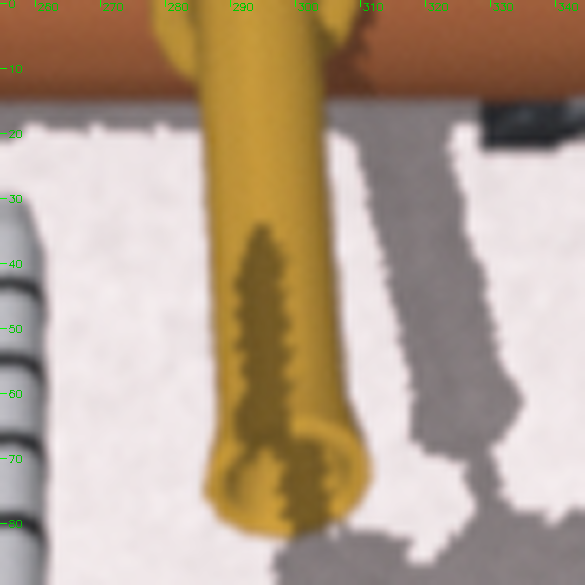

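```bash
python3 - <<'E'
from h import *
np.set_printoptions(precision=4,suppress=True)
s=sense();c=cam('wrist',s);t=cam('top');sd=cam('side')
for u in [(297.5,73),(298.3,73)]:
    m=onz(c,u,.194);print('mouth',m,'top',proj(t,m),'side',proj(sd,m))
    print(tri([(c,u),(t,(174.3,177.7))]),tri([(c,u),(t,(174.3,177.7)),(sd,(174.2,241))]))
    for psi in [88,92,94,96,98,100,102]:
        e=np.radians(40);p=np.radians(psi);d=np.array([np.cos(p)*np.cos(e),np.sin(p)*np.cos(e),-np.sin(e)])
        P=proj(c,[m+d*L for L in np.arange(0,.1,.005)])
        print(psi,[np.interp(-v,-P[:,1],P[:,0]).round(1) for v in (60,40,20)],proj(t,m+d*.1),proj(sd,m+d*.1))
E
```

```text
mouth [0.5531 0.2014 0.194 ] top [[173.9452 178.7144]] side [[179.8317 240.839 ]]
(array([0.5558, 0.2019, 0.1848]), [np.float64(1.5692300636152892), np.float64(0.4875212413019979)]) (array([0.558 , 0.2038, 0.1921]), [np.float64(5.280520371879159), np.float64(1.0421709445955327), np.float64(3.5030494875763565)])
88 [np.float64(298.8), np.float64(300.9), np.float64(302.9)] [[155.1088 179.8642]] [[159.8763 278.7101]]
92 [np.float64(297.9), np.float64(298.6), np.float64(299.3)] [[155.0768 181.4312]] [[161.509 279.898]]
94 [np.float64(297.5), np.float64(297.5), np.float64(297.5)] [[155.102  182.2141]] [[162.3712 280.4503]]
96 [np.float64(297.1), np.float64(296.4), np.float64(295.7)] [[155.1546 182.9954]] [[163.2623 280.9737]]
98 [np.float64(296.6), np.float64(295.3), np.float64(294.0)] [[155.2347 183.7742]] [[164.1814 281.4673]]
100 [np.float64(296.2), np.float64(294.2), np.float64(292.2)] [[155.3421 184.5494]] [[165.1271 281.9304]]
102 [np.float64(295.8), np.float64(293.1), np.float64(290.4)] [[155.4768 185.3201]] [[166.0983 282.3622]]
mouth [0.5539 0.2015 0.194 ] top [[173.9162 178.4729
[... 297 characters left out ...]
1.6), np.float64(303.6)] [[155.082  179.6338]] [[159.6033 278.5686]]
92 [np.float64(298.7), np.float64(299.4), np.float64(300.0)] [[155.0499 181.2006]] [[161.2349 279.7558]]
94 [np.float64(298.3), np.float64(298.3), np.float64(298.3)] [[155.0751 181.9835]] [[162.0965 280.3078]]
96 [np.float64(297.9), np.float64(297.2), np.float64(296.5)] [[155.1278 182.7648]] [[162.9871 280.8309]]
98 [np.float64(297.4), np.float64(296.1), np.float64(294.7)] [[155.2079 183.5434]] [[163.9056 281.3243]]
100 [np.float64(297.0), np.float64(294.9), np.float64(292.9)] [[155.3153 184.3185]] [[164.8508 281.7871]]
102 [np.float64(296.5), np.float64(293.8), np.float64(291.1)] [[155.4499 185.0892]] [[165.8214 282.2186]]
```

```bash
python3 - <<'E'
from h import *
im=cv2.imread('pics/w8.png')[:,:,::-1]
crop(im,215,300,15,200,3.2,'w8g.png')
s=sense();c=cam('wrist',s)
def up(th,d,n,off):
    M=R.from_rotvec(s['tool_rot']).as_matrix();t=np.radians(th)
    return gaugept(s,th,d,off)+M@np.array([np.sin(t),0,-np.cos(t)])*n/1000
for off in (-6,-3,0,3):
  for th in (38,40,42,44): print(off,th,'tip %.1f junction %.1f colfronttop %.1f'%tuple(proj(c,[up(th,162,0,off),up(th,55,8,off),up(th,67,16,off)])[:,1]))
M=R.from_rotvec(s['tool_rot']).as_matrix();print(M.round(4))
E
```

```text
-6 38 tip 23.8 junction 165.2 colfronttop 137.7
-6 40 tip 30.4 junction 166.1 colfronttop 138.9
-6 42 tip 37.0 junction 167.1 colfronttop 140.1
-6 44 tip 43.5 junction 168.2 colfronttop 141.5
-3 38 tip 20.4 junction 160.1 colfronttop 132.7
-3 40 tip 27.2 junction 161.1 colfronttop 134.0
-3 42 tip 33.9 junction 162.2 colfronttop 135.4
-3 44 tip 40.6 junction 163.4 colfronttop 136.9
0 38 tip 17.0 junction 155.0 colfronttop 127.7
0 40 tip 24.0 junction 156.2 colfronttop 129.1
0 42 tip 30.9 junction 157.4 colfronttop 130.7
0 44 tip 37.7 junction 158.8 colfronttop 132.3
3 38 tip 13.6 junction 150.0 colfronttop 122.7
3 40 tip 20.8 junction 151.3 colfronttop 124.3
3 42 tip 27.9 junction 152.7 colfronttop 126.0
3 44 tip 34.8 junction 154.2 colfronttop 127.9
[[-0.1349  0.9909  0.0026]
 [ 0.9908  0.1349 -0.0069]
 [-0.0072  0.0016 -1.    ]]
```

View pics/w8g.png

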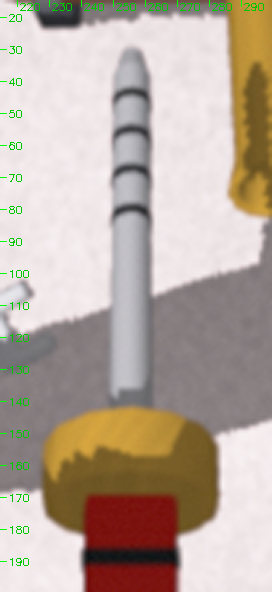

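```bash
cat >> h.py <<'E'
np.set_printoptions(precision=4,suppress=True)
MOUTH=np.array([.5535,.2015,.194]);PSI=96.5
def axis(psi=PSI,el=40):
    e=np.radians(el);p=np.radians(psi);return np.array([np.cos(p)*np.cos(e),np.sin(p)*np.cos(e),-np.sin(e)])
def goto(s,out,th,off,mouth=MOUTH,psi=PSI):
    """tool shift (mm) and turn to put tip 'out' mm outside mouth (neg=inside)"""
    M=R.from_rotvec(s['tool_rot']).as_matrix();yaw=np.degrees(np.arctan2(M[1,0],M[0,0]));dy=psi-yaw
    M2=R.from_euler('z',dy,degrees=True).as_matrix()@M
    t=np.radians(th);L=(162+off)/1000
    v=M2@np.array([L*np.cos(t),0,-.002+L*np.sin(t)])
    tgt=mouth-axis(psi)*out/1000-v
    return (M.T@(tgt-s['eef_pos'])*1000).round(1),'turn',round(-dy,2),'tgt',tgt
E
python3 - <<'E'
from h import *
s=sense()
for o in (60,40,25): print(goto(s,o,39.2,-7.5))
E
```

```text
(array([-70.6,  38.5,  61.5]), 'turn', np.float64(1.25), 'tgt', array([0.572 , 0.0375, 0.3291]))
(array([-55.2,  38.8,  74.3]), 'turn', np.float64(1.25), 'tgt', array([0.5703, 0.0528, 0.3162]))
(array([-43.6,  39.1,  83.8]), 'turn', np.float64(1.25), 'tgt', array([0.569 , 0.0642, 0.3066]))
```

```bash
python3 -m handwheel '[[8,-40,10,10,0.5],[8,-65,30,40,1.2],[8,-60,38,65,1.2],[8,-55,39,74,1.2],[8,-50,39,78,1.2]]' 25; python3 -m handwheel '[[8,3,0,3,0],[8,3,0,3,0],[8,3,0,3,0],[8,3,0,3,0],[8,3,0,3,0]]';python3 - <<'E'
from h import *
s=sense();c=cam('wrist',s); im=grab_frame('wrist');crop(im,190,330,0,200,3,'w9c.png');print(s['time'],s['eef_pos'],s['wrist_force'],s['width'])
print(goto(s,0,39.2,-7.5),goto(s,20,39.2,-7.5)[0],proj(c,[MOUTH,gaugept(s,39.2,162,-7.5),MOUTH+axis()*.03]))
im=grab_frame('side');crop(im,130,260,160,290,6,'s9.png')
E
```

```text
time: 9.4
eef_pos: [0.5694, 0.0581, 0.3125]
tool_rot: [2.087, 2.34, -0.006]
wrist_force: [-0.5, 0.4, -1.4]
width: 0.0156
time: 10.02
eef_pos: [0.5692, 0.0609, 0.3096]
tool_rot: [2.087, 2.34, -0.005]
wrist_force: [0.1, 0.6, -2.5]
width: 0.0158
10.025 [0.5692 0.0609 0.3096] [ 0.0721  0.5888 -2.4646] 0.01583772039176083
(array([22.6,  0.2, 19. ]), 'turn', np.float64(0.04), 'tgt', array([0.5668, 0.0832, 0.2905])) [7.1 0.2 6.2] [[255.9181  -1.2027]
 [255.5676  29.4356]
 [255.8688 -29.7954]]
```

View pics/w9c.png

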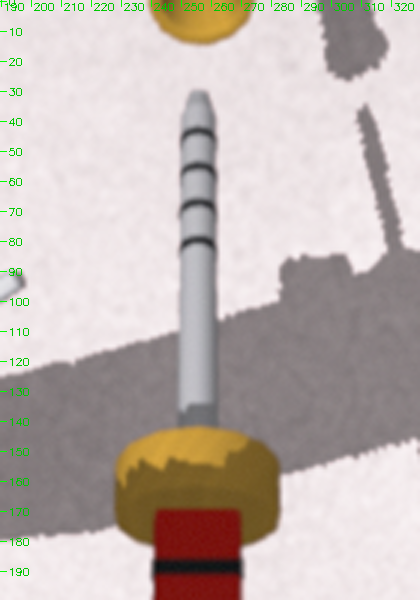

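View pics/s9.png

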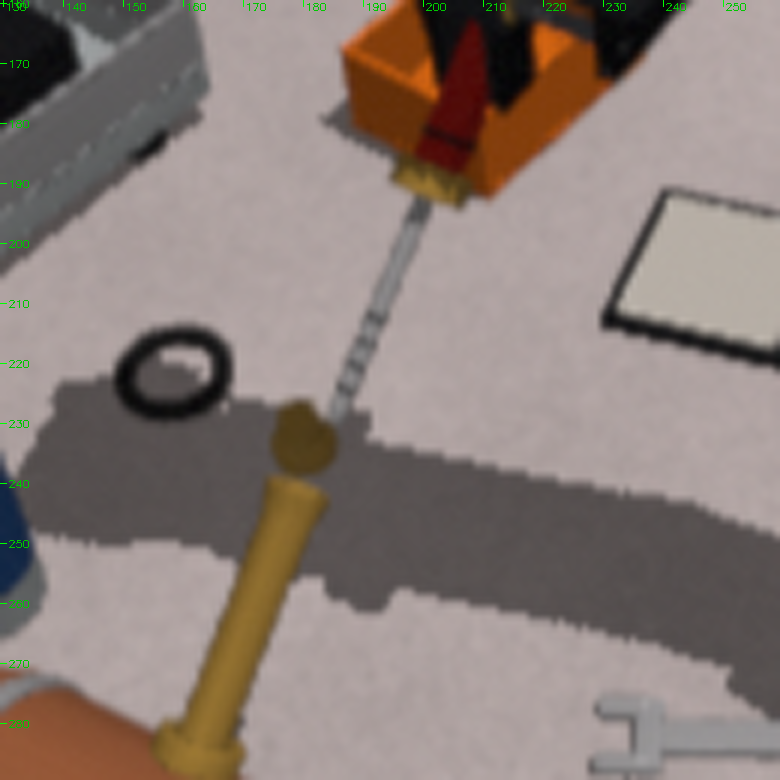

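```bash
python3 -m handwheel '[[8,8,0.8,7,0],[8,15,0.8,12.7,0],[8,23,0.8,19.3,0],[8,31,0.8,26,0],[8,38,0.8,32,0]]' 12;python3 - <<'E'
from h import *
s=sense();c=cam('wrist',s); im=grab_frame('wrist');crop(im,190,330,0,200,3,'w10c.png');print(s['time'],s['eef_pos'],s['wrist_force'],s['torque'],s['width'])
for o in (-20,-60,-95): print(goto(s,o,39.2,-7.5)[:3])
im=grab_frame('side');crop(im,130,260,160,290,6,'s10.png')
E
```

```text
time: 10.75
eef_pos: [0.5656, 0.0994, 0.2769]
tool_rot: [2.086, 2.34, -0.005]
wrist_force: [-0.4, 0.1, -0.0]
width: 0.0158
10.75 [0.5656 0.0994 0.2769] [-0.4414  0.0842 -0.0354] [ 0.1702 -0.0743  0.0513] 0.015792878969344136
(array([-1. , -0.7, -0.7]), 'turn', np.float64(0.07))
(array([29.9, -0.7, 24.8]), 'turn', np.float64(0.07))
(array([56.8, -0.7, 47.1]), 'turn', np.float64(0.07))
```

View pics/w10c.png

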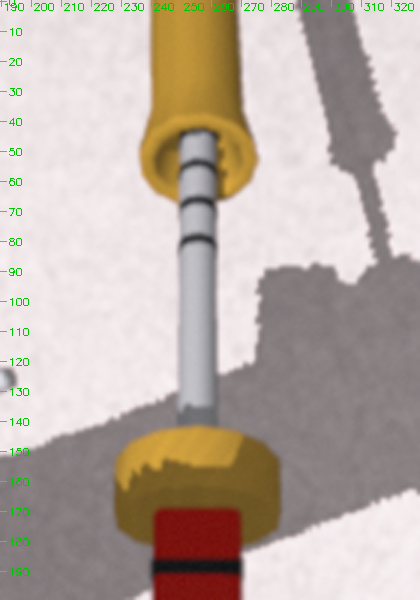

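View pics/s10.png

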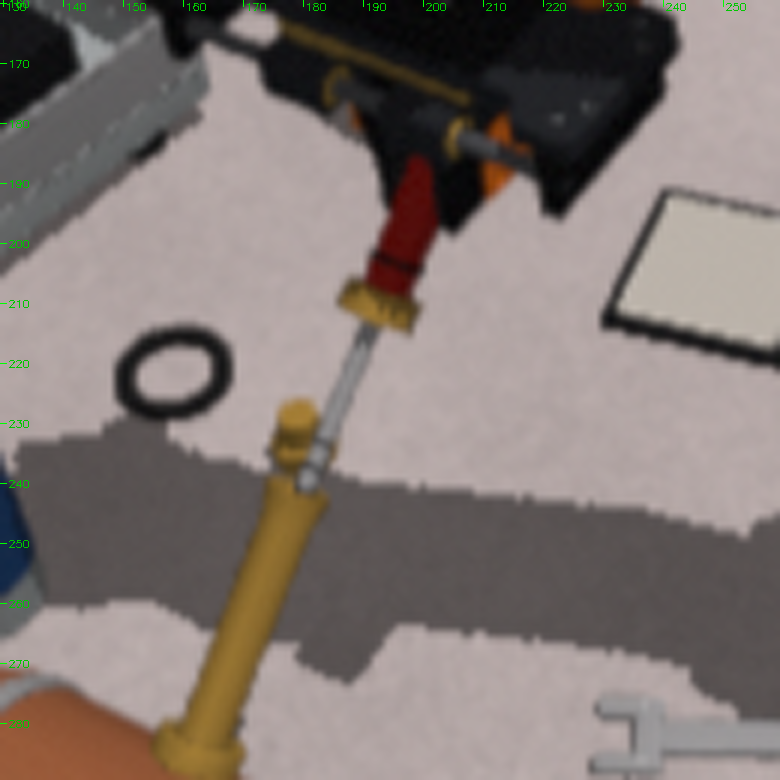

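```bash
python3 -m handwheel '[[8,6,0,5,0],[8,12,0,10,0],[8,18,0,15,0],[8,24,0,20,0],[8,30,0,25,0]]' 10;python3 - <<'E'
from h import *
s=sense();c=cam('wrist',s); im=grab_frame('wrist');crop(im,190,330,0,200,3,'w11c.png');print(s['time'],s['eef_pos'],s['wrist_force'],s['torque'],s['width'])
for o in (-60,-90,-95): print(goto(s,o,39.2,-7.5)[:3])
E
```

```text
time: 11.48
eef_pos: [0.5617, 0.1302, 0.2512]
tool_rot: [2.085, 2.343, -0.005]
wrist_force: [-0.1, 0.1, 0.7]
width: 0.0157
11.475 [0.5617 0.1302 0.2512] [-0.1351  0.0859  0.6853] [ 0.1392 -0.0708 -0.0455] 0.015725259991911555
(array([-1.4, -0.2, -0.6]), 'turn', np.float64(0.15))
(array([21.7, -0.1, 18.6]), 'turn', np.float64(0.15))
(array([25.5, -0.1, 21.8]), 'turn', np.float64(0.15))
```

View pics/w11c.png

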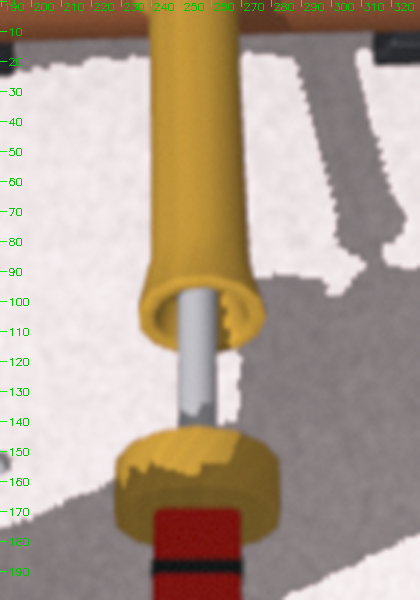

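```bash
python3 -m handwheel '[[8,5,0,4.2,0],[8,10,0,8.3,0],[8,14,0,11.6,0],[8,18,0,15,0],[8,22,0,18.3,0]]' 8;python3 - <<'E'
from h import *
s=sense();c=cam('wrist',s); im=grab_frame('wrist');crop(im,190,330,0,200,3,'w12c.png');print(s['time'],s['eef_pos'],s['wrist_force'],s['torque'],s['width'])
for o in (-90,-95): print(goto(s,o,39.2,-7.5)[:3])
E
```

```text
time: 12.15
eef_pos: [0.5587, 0.1531, 0.2321]
tool_rot: [2.085, 2.345, -0.005]
wrist_force: [0.9, 1.1, 0.5]
width: 0.0159
12.15 [0.5587 0.1531 0.2321] [0.8688 1.0602 0.4666] [ 0.1133 -0.1166 -0.05  ] 0.01587544935124051
(array([-1.6,  0.3, -0.3]), 'turn', np.float64(0.22))
(array([2.2, 0.3, 2.9]), 'turn', np.float64(0.22))
```

View pics/w12c.png

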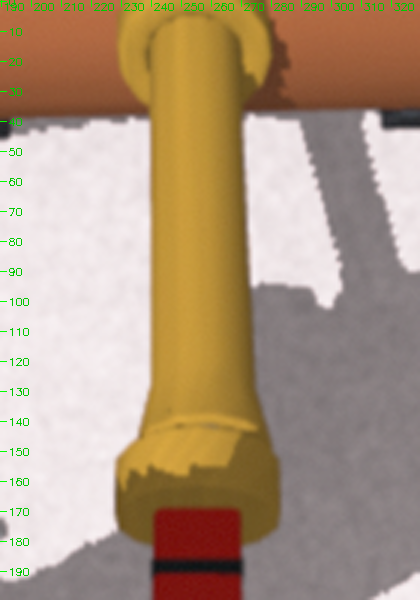

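Nearly seated: the collar at row 142–178 reaches the rim at row 140. I push on in small steps until the force rises.

```bash
python3 -m handwheel '[[8,1.2,0,1,0],[8,2.3,0,2,0],[8,3.5,0,3,0],[8,4.7,0,4,0],[8,5.5,0,4.7,0]]' 8;python3 - <<'E'
from h import *
s=sense();c=cam('wrist',s); im=grab_frame('wrist');crop(im,190,330,0,200,3,'w13c.png');print(s['time'],s['eef_pos'],s['wrist_force'],s['torque'],s['width'])
for o in (-90,-95): print(goto(s,o,39.2,-7.5)[:3])
im=grab_frame('side');crop(im,130,260,160,290,6,'s13.png')
E
```

```text
time: 12.82
eef_pos: [0.5587, 0.1549, 0.2278]
tool_rot: [2.084, 2.339, -0.012]
wrist_force: [-0.6, -7.6, 8.4]
width: 0.0158
12.825 [0.5587 0.1549 0.2278] [-0.585  -7.5788  8.3711] [-1.9194  0.176   0.023 ] 0.01578936265657086
(array([-2.9,  0.1, -5.3]), 'turn', np.float64(0.09))
(array([ 1. ,  0.1, -2.1]), 'turn', np.float64(0.09))
```

View pics/w13c.png

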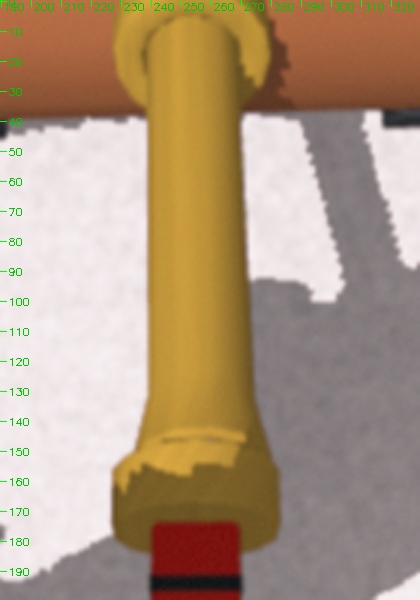

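View pics/s13.png

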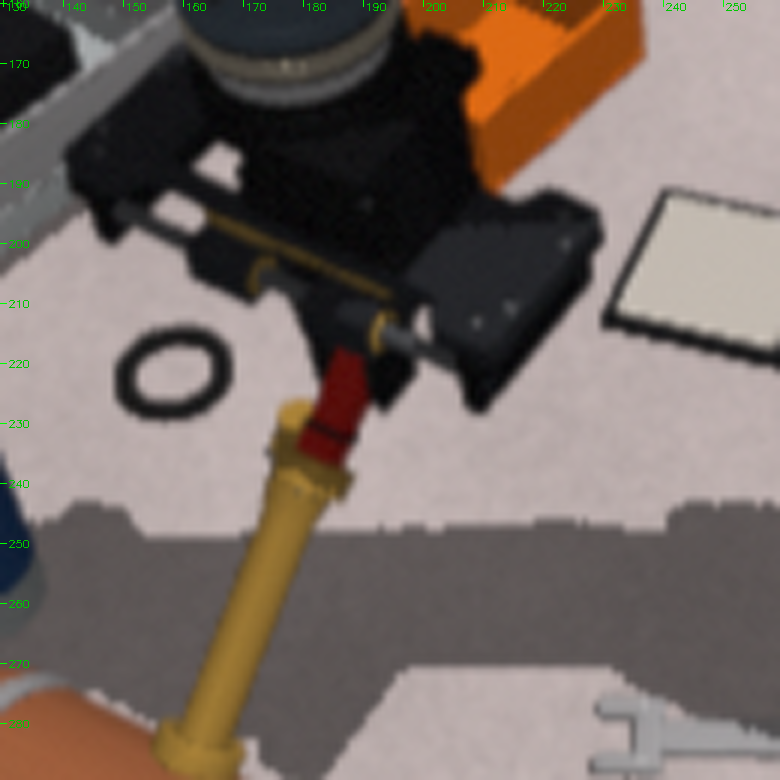

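```bash
python3 -m handwheel '[[8,-8,0,-10,0],[8,-23,0,-22,0],[8,-38,0,-34,0],[8,-50,0,-44,0],[8,-57,0,-50,0]]' 15;python3 - <<'E'
from h import *
s=sense();c=cam('wrist',s); im=grab_frame('wrist');crop(im,190,330,0,200,3,'w14c.png');print(s['time'],s['eef_pos'],s['wrist_force'],s['torque'],s['width'])
for o in (-20,-4,5): print(goto(s,o,39.2,-8)[:3])
print(R.from_rotvec(s['tool_rot']).as_matrix())
E
```

```text
time: 13.55
eef_pos: [0.5655, 0.0979, 0.2793]
tool_rot: [2.085, 2.338, -0.011]
wrist_force: [-0.4, 0.4, -1.7]
width: 0.0158
13.55 [0.5655 0.0979 0.2793] [-0.3541  0.3523 -1.7391] [-0.065  -0.1178 -0.0323] 0.015802191188417462
(array([ 1.3, -0.3,  1.5]), 'turn', np.float64(0.03))
(array([-11. ,  -0.3,  -8.6]), 'turn', np.float64(0.03))
(array([-18. ,  -0.3, -14.3]), 'turn', np.float64(0.03))
[[-0.1136  0.9935  0.0021]
 [ 0.9935  0.1137 -0.0111]
 [-0.0113  0.0008 -0.9999]]
```

View pics/w14c.png

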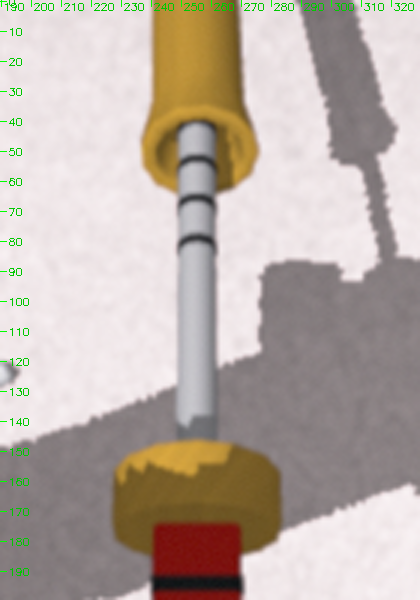

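```bash
python3 -m handwheel '[[8,-10,0,-8,0],[8,-13,0,-4,0],[8,-18,0,4,0],[8,-22,0,12,0],[8,-28,0,24,0]]' 12;python3 - <<'E'
from h import *
s=sense();c=cam('wrist',s); im=grab_frame('wrist');crop(im,190,330,0,200,3,'w15c.png');print(s['time'],s['eef_pos'],s['wrist_force'],s['torque'],s['width'])
im=grab_frame('side');crop(im,130,260,160,290,6,'s15.png')
print(R.from_rotvec(s['tool_rot']).as_matrix())
E
```

```text
time: 14.22
eef_pos: [0.5692, 0.0693, 0.2554]
tool_rot: [2.085, 2.337, -0.01]
wrist_force: [0.2, -0.7, -0.4]
width: 0.0158
14.225 [0.5692 0.0693 0.2554] [ 0.2033 -0.7177 -0.3903] [ 0.1922 -0.0891 -0.0183] 0.01581881887385123
[[-0.1134  0.9935  0.0029]
 [ 0.9935  0.1134 -0.0112]
 [-0.0114  0.0017 -0.9999]]
```

View pics/w15c.png

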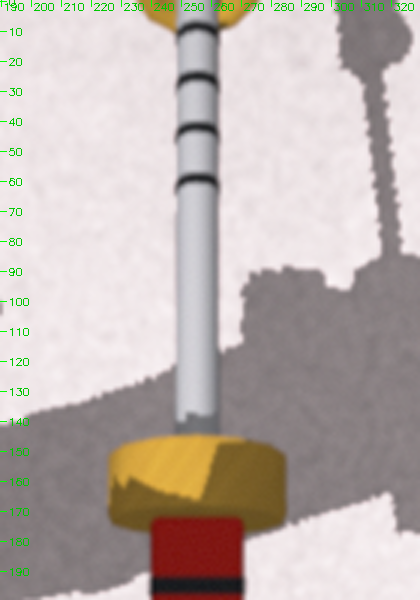

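View pics/s15.png

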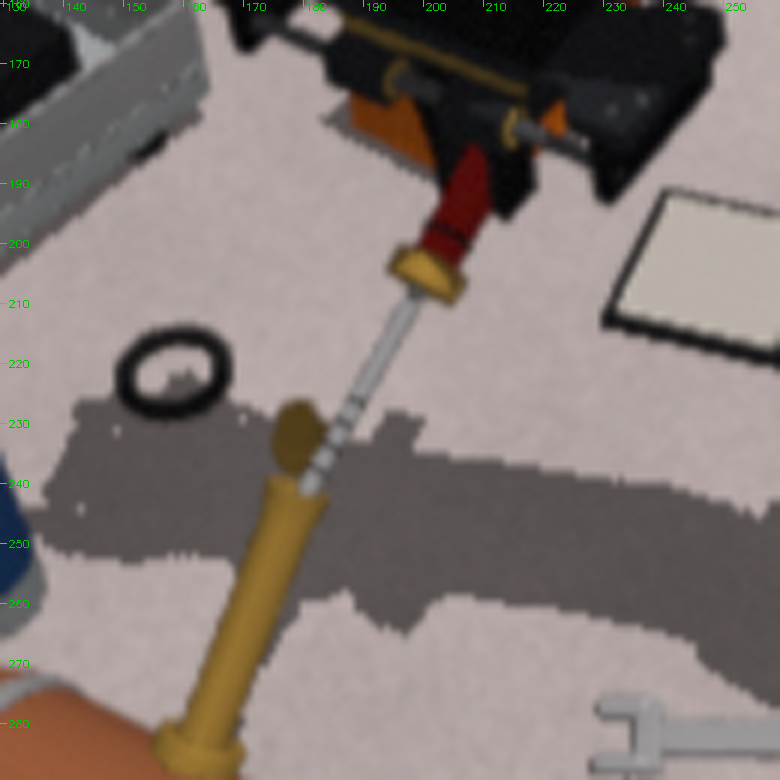

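```bash
python3 -m handwheel '[[8,-5,0,13,0],[8,-8,0,26,0],[8,-11,0,39,0],[8,-13,0,52,0],[8,-14,0,62,0]]' 12;python3 - <<'E'
from h import *
s=sense();c=cam('wrist',s); im=grab_frame('wrist');crop(im,190,330,0,200,3,'w16c.png');print(s['time'],s['eef_pos'],s['wrist_force'],s['torque'],s['width'])
im=grab_frame('side');crop(im,130,260,160,290,6,'s16.png')
print(R.from_rotvec(s['tool_rot']).as_matrix())
E
```

```text
time: 14.95
eef_pos: [0.5698, 0.0535, 0.1912]
tool_rot: [2.089, 2.337, -0.015]
wrist_force: [0.1, 0.8, 0.2]
width: 0.0161
14.95 [0.5698 0.0535 0.1912] [0.1267 0.8281 0.1512] [ 0.3236 -0.1373 -0.0354] 0.01610977945087103
[[-0.1118  0.9937 -0.001 ]
 [ 0.9937  0.1118 -0.0117]
 [-0.0115 -0.0023 -0.9999]]
```

View pics/w16c.png

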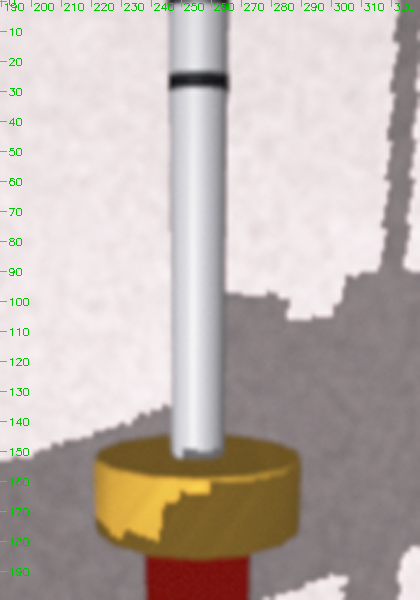

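View pics/s16.png

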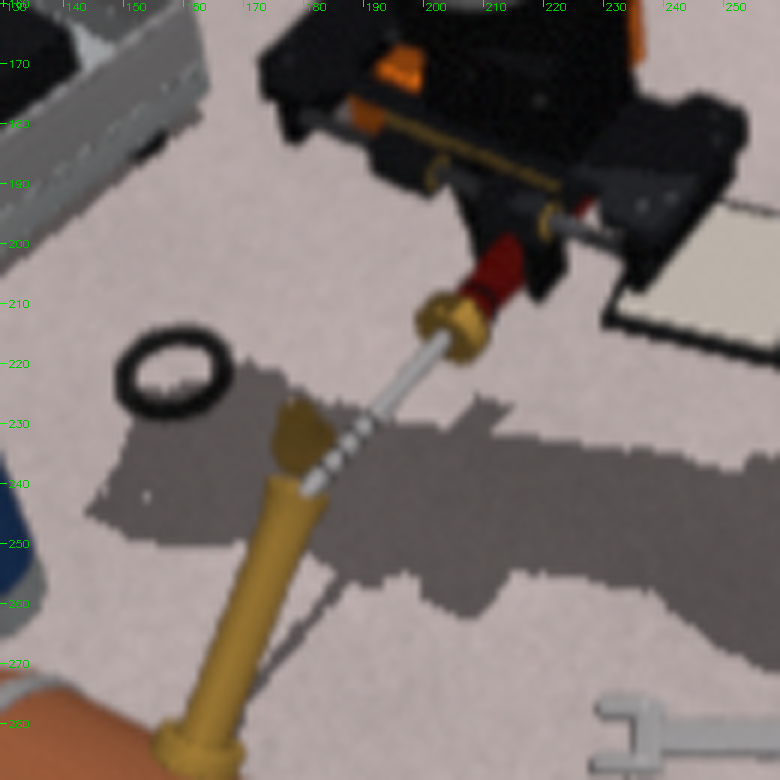

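```bash
python3 - <<'E'
from h import *
from scipy.optimize import least_squares
def up(s,th,d,n,off):
    M=R.from_rotvec(s['tool_rot']).as_matrix();t=np.radians(th)
    return gaugept(s,th,d,off)+M@np.array([np.sin(t),0,-np.cos(t)])*n/1000
s0=dict(eef_pos=[0.52395742,0.10338983,0.38995101],tool_rot=[2.06,2.363,-.006]);c0=cam('wrist',s0)
for off in(-6,-7.5,-9):
  # th from tip; ring4 from row 80 (top of probe n=4)
  th=least_squares(lambda x:proj(c0,gaugept(s0,x[0],162,off))[0,1]-29.3,[40]).x[0]
  d=least_squares(lambda x:proj(c0,up(s0,th,x[0],4,off))[0,1]-79.5,[120]).x[0]
  print(off,th,'ring4 d',d)
s=sense();c=cam('wrist',s)
for off in (-7,-8,-9,-10):
  for th in (-4,-2,0,2,4,6): print(off,th,'ring4(126) %.1f junction %.1f colfronttop %.1f'%tuple(proj(c,[up(s,th,d,4,off),up(s,th,55,8,off),up(s,th,67,16,off)])[:,1]))
cs=cam('side')
for th in (-4,0,4,8): print(th,proj(cs,[gaugept(s,th,162,-8.5),gaugept(s,th,67,-8.5)]))
E
```

```text
-6 39.660010442472064 ring4 d 115.97412007000645
-7.5 39.15892842205399 ring4 d 116.69740608405414
-9 38.64386677971858 ring4 d 117.41972436196137
-7 -4 ring4(126) 10.2 junction 176.2 colfronttop 153.8
-7 -2 ring4(126) 11.4 junction 174.3 colfronttop 151.1
-7 0 ring4(126) 13.0 junction 172.6 colfronttop 148.6
-7 2 ring4(126) 14.9 junction 171.1 colfronttop 146.3
-7 4 ring4(126) 17.0 junction 169.7 colfronttop 144.3
-7 6 ring4(126) 19.3 junction 168.4 colfronttop 142.5
-8 -4 ring4(126) 13.3 junction 178.4 colfronttop 156.3
-8 -2 ring4(126) 14.5 junction 176.6 colfronttop 153.6
-8 0 ring4(126) 15.9 junction 174.8 colfronttop 151.0
-8 2 ring4(126) 17.7 junction 173.3 colfronttop 148.8
-8 4 ring4(126) 19.7 junction 171.9 colfronttop 146.7
-8 6 ring4(126) 21.9 junction 170.7 colfronttop 144.9
-9 -4 ring4(126) 16.4 junction 180.6 colfronttop 158.8
-9 -2 ring4(126) 17.4 junction 178.8 colfronttop 156.0
-9 0 ring4(126) 18.8 junction 177.1 colfronttop 153.5
-9 2 ring4(126) 20.4 junction 175.5 colfronttop 151.2
-9 4 ring4(126) 22.3 junction 174.1 colfronttop 149.2
-9 6 ring4(126) 24.5 junction 172.9 colfronttop 147.3
-10 -4 ring4(126) 19.5 junction 182.8 colfronttop 161.3
-10 -2 ring4(126) 20.4 junction 181.0 colfronttop 158.5
-10 0 ring4(126) 21.7 junction 179.3 colfronttop 156.0
-10 2 ring4(126) 23.2 junction 177.7 colfronttop 153.7
-10 4 ring4(126) 25.0 junction 176.3 colfronttop 151.6
-10 6 ring4(126) 27.1 junction 175.1 colfronttop 149.7
-4 [[178.4285 240.1579]
 [202.5931 214.2373]]
0 [[179.0467 243.0543]
 [202.7454 215.3516]]
4 [[179.8511 245.6736]
 [202.9636 216.3812]]
8 [[180.8323 248.0067]
 [203.2458 217.3215]]
```

```bash
python3 -m handwheel '[[8,0,0,0,0],[8,0,0,0,0],[8,-10,0,0,0],[8,-40,0,0,0],[8,-80,0,-5,0]]' 40;python3 - <<'E'
from h import *
s=sense();c=cam('wrist',s); im=grab_frame('wrist');crop(im,0,512,0,384,1.5,'w17c.png',20);print(s['time'],s['eef_pos'],s['wrist_force'],s['torque'],s['width'])
im=grab_frame('side');crop(im,170,290,140,250,6,'s17.png')
cs=cam('side')
for th in (-4,0,4): print(th,proj(cs,[gaugept(s,th,162,-12),gaugept(s,th,67,-12)]))
E
```

```text
time: 15.68
eef_pos: [0.578, -0.0269, 0.1968]
tool_rot: [2.087, 2.34, -0.018]
wrist_force: [0.8, -0.5, -1.9]
width: 0.0155
15.675 [ 0.578  -0.0269  0.1968] [ 0.8079 -0.5494 -1.8756] [-0.0684 -0.1829 -0.0608] 0.015485116180661595
-4 [[199.7045 214.2507]
 [221.4182 191.0428]]
0 [[200.1226 217.1385]
 [221.5068 192.1028]]
4 [[200.7072 219.78  ]
 [221.6518 193.0906]]
```

View pics/w17c.png

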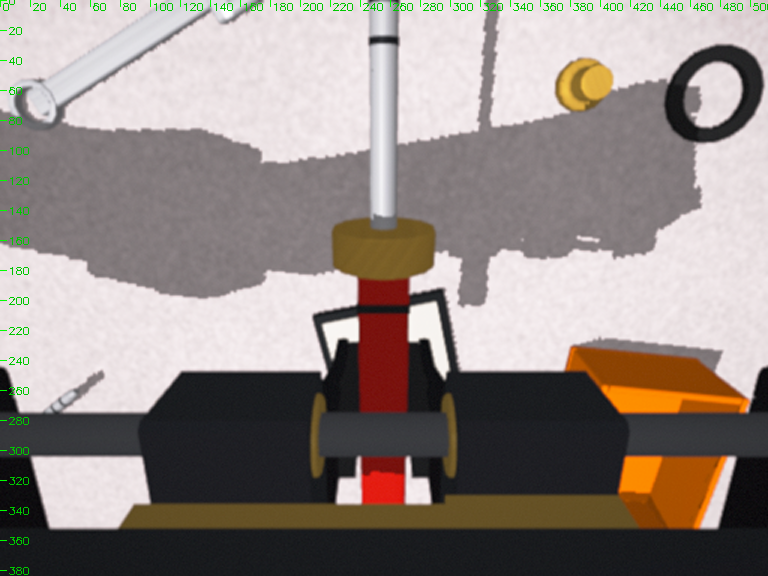

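View pics/s17.png

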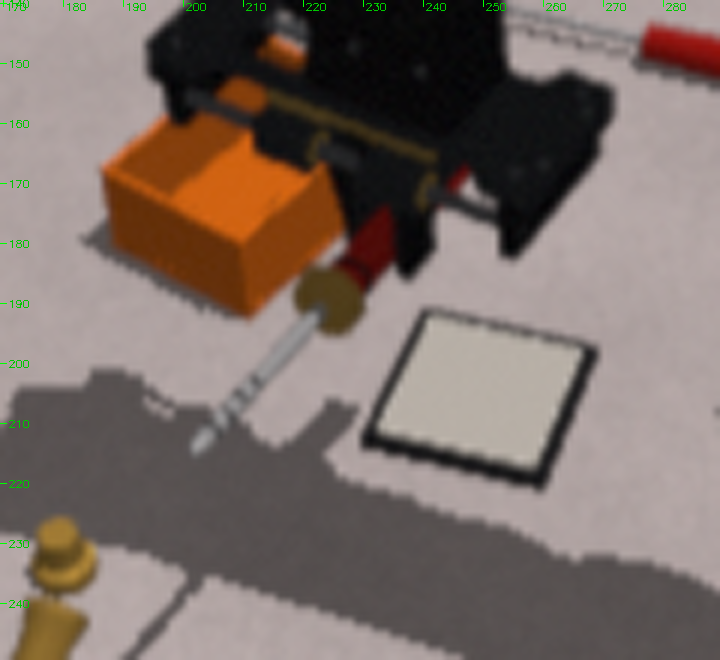

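```bash
python3 -m handwheel '[[8,-40,4,0,0],[8,-90,8,0,0],[8,-140,12,0,0],[8,-190,18,10,0],[8,-235,20,30,0]]';python3 - <<'E'
from h import *
s=sense();print(s['time'],s['eef_pos'],s['wrist_force'],s['width'])
M=R.from_rotvec(s['tool_rot']).as_matrix();print(M)
for th in (-3,0):
    tip=gaugept(s,th,162,-12);print(tip,(M.T@(np.array([.593,-.112,.065])-tip)*1000).round(1))
im=grab_frame('top');crop(im,235,375,120,220,5.5,'t18.png')
im=grab_frame('side');crop(im,215,345,130,230,6,'s18.png')
im=grab_frame('wrist');crop(im,190,330,0,200,3,'w18.png')
for n in('top','side'):
  for th in (-4,0,4): print(n,th,proj(cam(n),[gaugept(s,th,162,-12),gaugept(s,th,67,-12)]))
E
```

```text
time: 16.4
eef_pos: [0.6239, -0.2683, 0.1714]
tool_rot: [2.097, 2.323, -0.021]
wrist_force: [-0.1, -0.0, -0.5]
width: 0.0157
16.4 [ 0.6239 -0.2683  0.1714] [-0.0915 -0.0401 -0.5481] 0.01568154566450355
[[-0.1019  0.9948  0.0002]
 [ 0.9946  0.1019 -0.018 ]
 [-0.0179 -0.0016 -0.9998]]
[ 0.6087 -0.1191  0.1786] [ 10.7 -14.7 113.4]
[ 0.6086 -0.1191  0.1707] [ 10.5 -14.7 105.6]
top -4 [[272.6713 162.4565]
 [301.2439 159.8129]]
top 0 [[272.4813 162.921 ]
 [301.0942 159.9907]]
top 4 [[272.5125 163.356 ]
 [301.0258 160.1593]]
side -4 [[244.918  160.455 ]
 [261.4753 143.3696]]
side 0 [[244.9874 163.226 ]
 [261.4627 144.376 ]]
side 4 [[245.1879 165.8097]
 [261.4944 145.3273]]
```

View pics/t18.png

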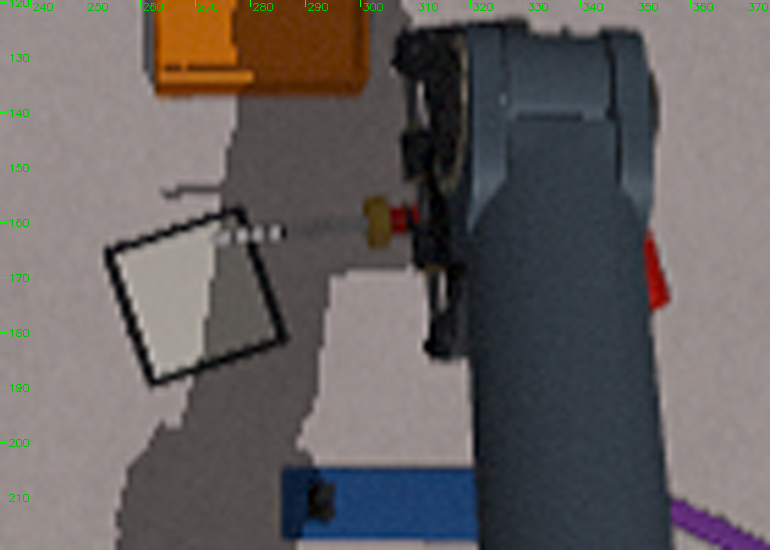

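View pics/s18.png

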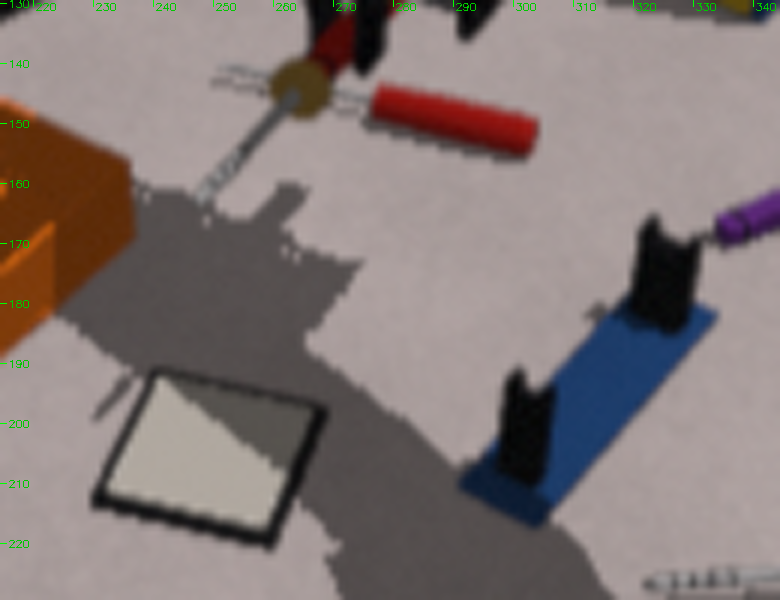

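View pics/w18.png

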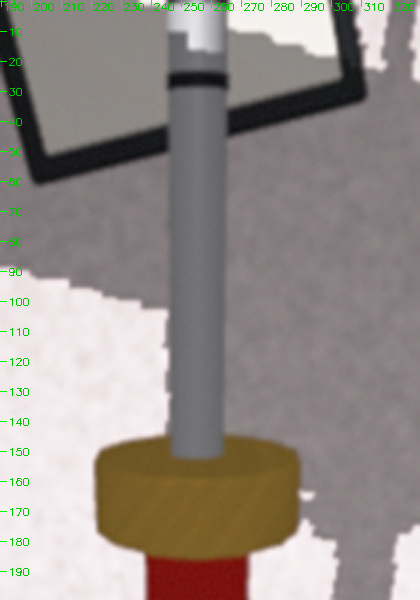

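```bash
python3 - <<'E'
from h import *
from scipy.optimize import least_squares
s=sense();c=cam('wrist',s);M=R.from_rotvec(s['tool_rot']).as_matrix()
def up(th,d,n,off):
    t=np.radians(th); return gaugept(s,th,d,off)+M@np.array([np.sin(t),0,-np.cos(t)])*n/1000
obs=[(67,16,158.8),(67,-16,144.6),(55,8,185),(117,4,26),(67,4,152)]
for w in ([1,1,1,1,1],[1,1,1,0,1],[1,1,1,0,0]):
    f=lambda x:[wi*(proj(c,up(x[0],d,n,x[1]))[0,1]-r) for wi,(d,n,r) in zip(w,obs)]
    q=least_squares(f,[0,-10]);print(q.x,q.fun.round(1))
f=lambda x:[(proj(c,up(x[0],d,n,x[1])+M@np.array([0,0,x[2]]))[0,1]-r) for d,n,r in obs]
q=least_squares(f,[0,-10,0]);print(q.x,q.fun.round(1))
E
```

```text
[ -0.6411 -11.218 ] [ 1.   0.1 -2.5 -0.1  1.4]
[ -0.7475 -11.176 ] [ 1.   0.  -2.5 -0.   1.3]
[ -0.6739 -11.4019] [ 1.5  0.5 -2.1  0.   0. ]
[  0.1431 -11.1527  -0.0015] [ 0.7  0.7 -2.3 -0.5  1.4]
```

```bash
python3 -m handwheel '[[8,10,-14,15,0],[8,10,-14,40,0],[8,10,-14,70,0],[8,10,-14,95,0],[8,10,-14,106,0]]';python3 - <<'E'
from h import *
s=sense();print(s['time'],s['eef_pos'],s['wrist_force'],s['width'])
M=R.from_rotvec(s['tool_rot']).as_matrix();print(M)
tip=gaugept(s,-.7,162,-11.5);print(tip,(M.T@(np.array([.593,-.112,.065])-tip)*1000).round(1))
im=grab_frame('top');crop(im,235,375,120,220,5.5,'t19.png')
im=grab_frame('side');crop(im,215,345,130,230,6,'s19.png')
im=grab_frame('wrist');crop(im,0,512,0,384,1.5,'w19.png',20)
for n in('top','side'):
  for th in (-4,0,4): print(n,th,proj(cam(n),[gaugept(s,th,162,-11.5),gaugept(s,th,67,-11.5),[.593,-.112,.01]]))
E
```

```text
time: 17.18
eef_pos: [0.6052, -0.2621, 0.0615]
tool_rot: [2.106, 2.324, -0.026]
wrist_force: [-0.5, -0.3, -1.2]
width: 0.0151
17.175 [ 0.6052 -0.2621  0.0615] [-0.5317 -0.3131 -1.1742] 0.015131285731105558
[[-0.098   0.9952 -0.0074]
 [ 0.9951  0.0979 -0.0159]
 [-0.0151 -0.0089 -0.9998]]
[ 0.5905 -0.1123  0.063 ] [ 0.   2.5 -2. ]
top -4 [[269.4442 171.9398]
 [295.9363 169.5801]
 [268.7137 173.3147]]
top 0 [[269.2843 172.3263]
 [295.808  169.7289]
 [268.7137 173.3147]]
top 4 [[269.3298 172.6875]
 [295.7557 169.8696]
 [268.7137 173.3147]]
side -4 [[249.2998 191.1855]
 [264.8944 173.621 ]
 [248.9628 204.6645]]
side 0 [[249.3556 193.6436]
 [264.8811 174.5244]
 [248.9628 204.6645]]
side 4 [[249.5353 195.9181]
 [264.91   175.3719]
 [248.9628 204.6645]]
```

View pics/t19.png

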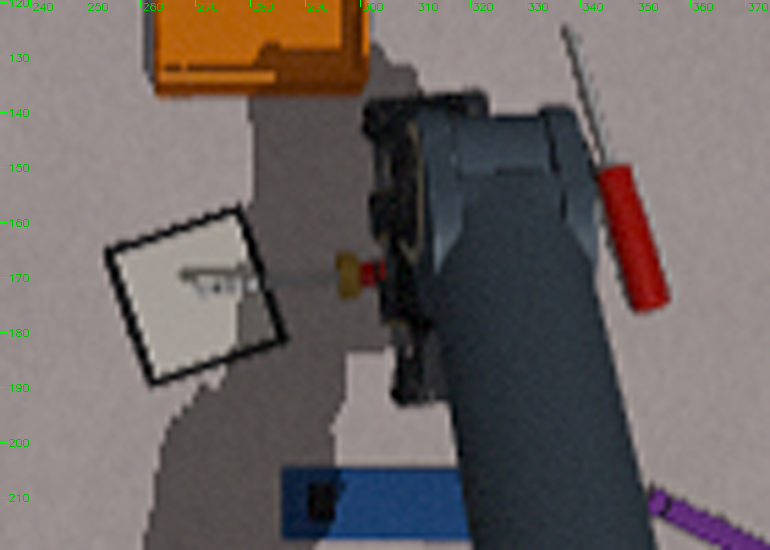

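View pics/s19.png

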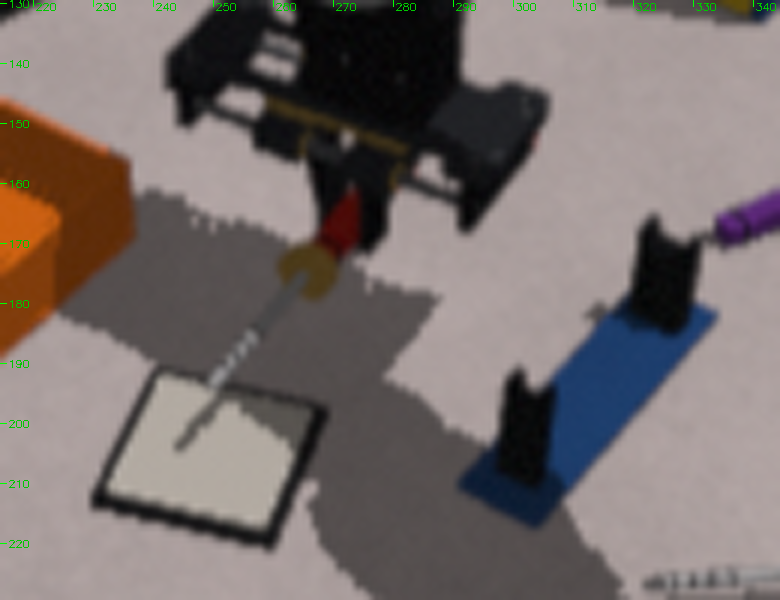

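View pics/w19.png

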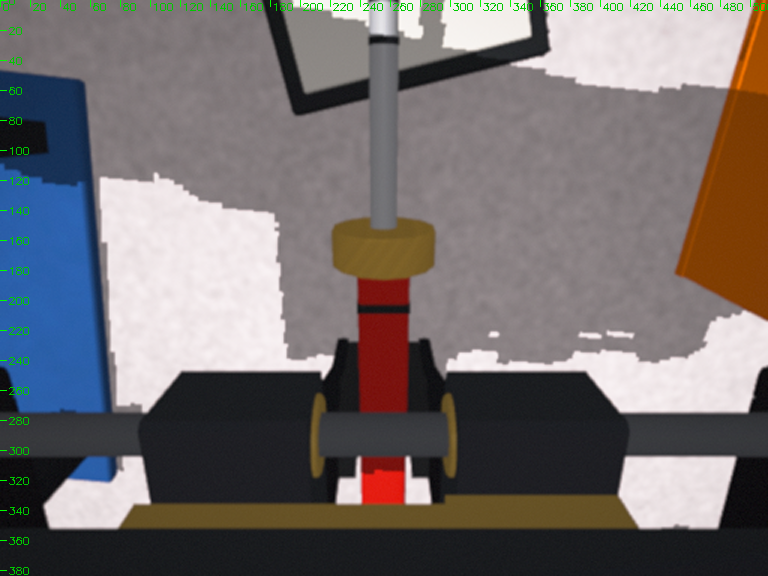

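```bash
python3 - <<'E'
from h import *
t=cam('top');sd=cam('side');s=sense()
print(onz(t,(270,173.1),.01),onz(sd,(249.7,205.6),.01))
im=cv2.imread('pics/t19.png');cv2.imwrite('pics/t19z.png',cv2.resize(im[190:400,90:420],None,fx=2.2,fy=2.2,interpolation=cv2.INTER_CUBIC))
E
```

```text
[ 0.5938 -0.1167  0.01  ] [ 0.5888 -0.1102  0.01  ]
```

View pics/t19z.png

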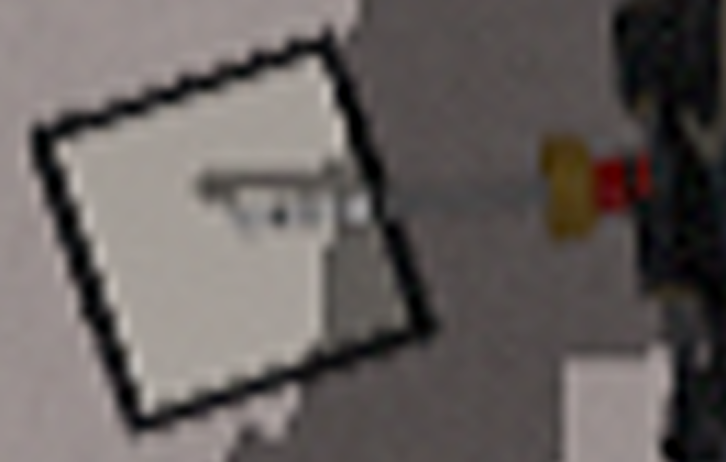

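```bash
python3 -m handwheel '[[8,0,1,0,0],[8,0,1,0,0],[8,0,1,0,0],[8,0,1,0,0],[8,0,1,0,0]]';python3 - <<'E'
from h import *
s=sense();print(s['time'],s['eef_pos'],s['wrist_force'],s['width'],np.abs(s['qd']).max(),gaugept(s,-.7,162,-11.5))
im=grab_frame('side');crop(im,0,512,0,384,1.5,'s20.png',40)
im=grab_frame('wrist');crop(im,190,330,0,200,3,'w20.png')
E
```

```text
time: 17.95
eef_pos: [0.607, -0.2627, 0.0628]
tool_rot: [2.106, 2.322, -0.025]
wrist_force: [0.3, -0.6, -1.5]
width: 0.0155
17.95 [ 0.607  -0.2627  0.0628] [ 0.325  -0.6231 -1.4582] 0.015489193513406567 0.0018271802243611155 [ 0.5924 -0.1129  0.0642]
```

View pics/s20.png

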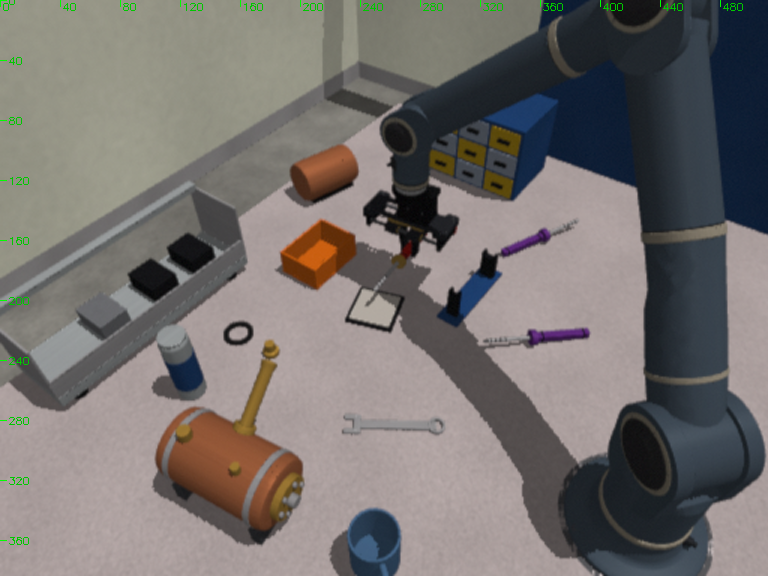

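View pics/w20.png

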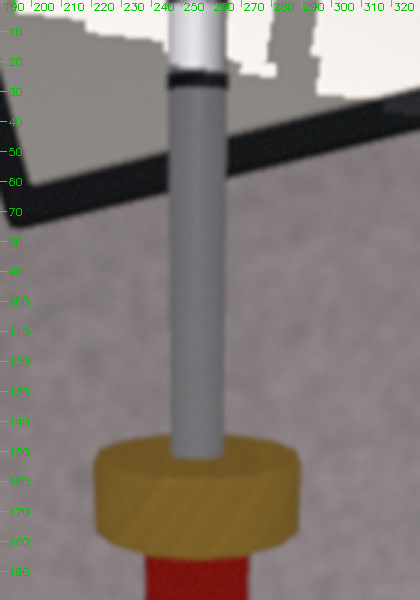

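The gauge has not slipped: the ring is at row 26 and the collar at rows 145–186, both unchanged. The bystanders look unmoved. Handing in.

```bash
python3 -c "
from cell import close_job
print(close_job())"
```

```text
the job is handed in; nothing more can be done
None
```

The job is done and handed in at about 18 s: I probed the boiler tube with the gauge, then drew it out. It is now held level over the reading tile.

**What I did**
- **Lift and tilt:** I lifted the gauge off its rest. The tool cannot tilt, so I let the gauge droop in a light 3 N grip and then nudged its tip on the bare bench until it pointed about 40° down.
- **Insertion:** I slid the probe down the tube until the collar stopped against the mouth, with about 11 N along the axis. The pictures showed the collar on the rim.
- **Levelling:** While drawing it out, I used the tube's lower lip to bring the gauge level. I then clamped it at 40 N and carried it to the tile.

**Last checks**
- **Position:** the tip is at about (0.592, -0.113, 0.064) m, roughly 5.4 cm above the tile and within about 3 mm of its middle. The arm was still, and the only steady wrist force was about the gauge's weight.
- **Level:** the wrist camera fit puts the gauge level to about 1°. Earlier side views suggested the tip could be 3–5° high, and the last side view suggested about level to 1.5° up. I did not resolve that difference.
- **Tile centre:** the top and side cameras disagreed by 5–6 mm per axis, so I used a point between them.
- **Grip:** the handle slid about 8 mm back through the pads along the way, but it did not move after the final clamp.
- **Bystanders:** those in the last side view look unmoved; the arm hid the screwdriver there, and the last top view showed it in place.

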